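# Pack the pencil torch under the swing-up tray of the service case

### The job

Pack the pencil torch into the red service case: swing the grey top tray up and right back so that it stays open by itself, pull the torch out of its two spring clips and lay it down, not drop it, flat in the empty long bay in the bottom of the case. Then bring the tray forward and lower it without slamming, and press it down until its catch snaps and it is fully home. The small fittings must stay in their cells of the tray, and everything else on the bench stays where it is.

Things in the scene. Friction and masses are not known exactly. Their poses are not given: they have to be found in the camera images.
- case: Red steel service case, 170 (x) x 300 (y) x 68 mm high, fixed to the bench; walls 3 mm. Origin: centre of its underside; x points from its front (robot's side, turned up to 0.3 rad) to its back, y along its length, z up. A steel handle stands out 24 mm at each end. Bottom: back bay (screwdriver, marker) and right front bay (red tape) are taken, left front bay is empty.
- torch_bay (a point): The empty bay for the torch in the bottom of the case: middle of its floor, axes as the case. The bay is 85 mm (x) by 175 mm (y), its long side along the case; on two sides there are dividers 28 mm high, on the other two the case's own front and end walls, 65 mm above this floor. With the tray closed 40 mm are free above the floor.
- tray_arm (a joint): Angle a of the arms that carry the tray, rad: 0 = tray fully home, 2.34 = open, at the stop. Two pairs of parallel 100 mm arms keep the tray level, so all its points are shifted alike, along the case's x by 0.1*(sin(a-1.501)+0.998) m and up by 0.1*(cos(a-1.501)-0.070) m. Top dead centre is a = 1.5. Above 1.9 it stays open or falls to the stop; below 0.9 it sinks shut slowly on its damped pivots.
- tray_catch (a point): Ball catch in the middle of the case's front wall (housing 30 mm wide, 8 mm out of the wall). Moving the tray takes 3 to 9 N; the catch adds about 4 to 8 N over the first 6 mm of lift, then gives suddenly. Coming down, the tray stops on the catch about 11 mm high (a about 0.1) and must be pressed down there with 4 to 15 N until it snaps and a reads about 0.
- tray: Grey plastic tray, 152 (x) x 262 (y) x 30 mm high, walls 3 mm, axes as the case. Origin: centre of its underside, when closed 43 mm above the case's. Its front half, x from -73 to +4 mm, is one empty trough over the whole width, floor 3 mm above the origin: fingers can push on the inside of its front wall. Behind a divider four cells (each 65 mm wide) hold small fittings.
- tray_lip (a point): Finger lip of the tray: middle of the front edge of its underside. The lip is a level plate 6 mm thick, 120 mm wide (y), standing out 38 mm in front of the tray's front wall and 29 mm in front of the case's front wall. When closed this point is 72 mm above the bench, and the space under the lip is free but for the catch's housing. Hook it from below at its front edge or an end; press it down from above.
- torch: Pencil torch: black cylinder, 22 mm diameter, 130 mm long, 90 g. Origin: its middle, on its axis; x runs along it to the lens.
- torch_mid (a point): The same middle of the torch, where to grasp it across its axis. At the start it lies level in the two clips, along the holder strip, 40 mm above the bench.
- clip_axis (a point): Middle of the aluminium holder strip (170 x 44 mm, fixed), 40 mm above the bench on the axis of its two clips; x runs along the strip. The spring-steel clips, 12 mm wide, stand at x = -44 and +44 mm, their tops 13 mm above this point; between them 70 mm of the torch are free. They open upward: pulling straight up takes about 8 to 18 N, then the torch snaps free.
- aerator_brass_mid (a point): Brass-coloured tap aerator, 26 mm across and 18 mm high, loose in a cell of the tray. Point: its middle.
- aerator_green_mid (a point): Steel tap aerator with a green disc, 26 mm across and 18 mm high, loose in a cell of the tray. Point: its middle.
- seal_ring_mid (a point): Grey-blue sealing ring, 31 mm across and 11 mm high, loose in a cell of the tray. Point: its middle.
- glue: Bystander: white and orange glue stick, standing, 26 mm across, 87 mm high; origin under its middle.
- vial_black: Bystander: small beige bottle with a black cap, standing, 25 mm across, 78 mm high; origin under its middle.
Not all that is in view belongs to the job. Of the things shaped like the torch, the black one is meant.

How it is judged:
By the outcome, as a careful person would: the job done as asked, in the order asked, and still so for the second after the job is handed in, with the robot touching nothing.
It also fails if it takes over 72 s, if anything falls off the work surface, if the arm or the gripper's body presses on something with over 40 N, if the wrist force passes 120 N, or if a joint passes its speed limit or range.

### The arm

A 6-joint arm with a two-finger parallel gripper is mounted at the origin on the work surface; the furniture and walls round the work are solid. World frame = base frame: x ahead of the robot, y to its left, z up, the work surface at z = 0. Lengths are in m, angles in rad, forces in N, time in s.
With the tool pointing down it reaches from about 0.325 to 0.875 m from the base axis. Payload 4.4 kg.
Tool frame: the origin (TCP) lies at the very end of the fingers, on their centre line; the grasp point (between the pads) lies 19 mm behind it; z points along the fingers, y is the line along which they close (so a half turn about z gives the same grasp; the last joint's range is limited). The gripper opens to 85 mm and grips with 20 to 120 N. Pads are 22 mm wide; open, the fingers measure 114 mm over their backs; the gripper's body (76 mm by 85 mm) begins 54 mm behind the grasp point. The pads swing forward as they close: fully open they stand 13 mm farther back than shut.
Start: joints at [-1.262, 0.207, 1.542, -0, 1.393, -0.15], TCP at [0.255, -0.516, 0.231] pointing down, gripper open.
Joint ranges: [-2.73, 2.73], [-0.86, 2.22], [0.23, 2.46], [-1.11, 4.25], [0.08, 2.63], [-2.82, 2.82]. Speed limits (rad/s): [2.79, 2.79, 3.14, 3.14, 3.14, 3.14].

### API

Orientations are given as a 3x3 rotation matrix whose columns are the frame's x, y, z axes.
In Python, from plant import env gives the robot as it stands.
- The arm moves only by the tool carry_out, never from a script. Its arguments are lists of equal length, an entry for each row: "travel": the shift along the tool's x, y, z in cm, a list of three; "yaw": the turn about the tool's z in rad; "claw": the finger opening in cm, from 0 to 8.54. A call has 1 to 12 rows; each row shifts and turns the commanded pose from where the row before left it, along the tool's axes as they then stand; what a row does not reach is not made up. A row lasts 1/10 s, in which the tool goes at most 50 mm and 8.59 degrees, less where a joint would pass 70% of its speed; a pose out of reach is approached as far as the arm can. A call is refused whole if a number of a shift passes 5 or a number of a turn 0.15, either way. A call with a gripper value outside its range is refused whole. The fingers move at their own pace and stop on an object; "grip_force" is the grip in N (left out, the last holds). Time passes only in rows, so rows that do not move let the fingers close. It gives the time, the measured TCP pose, the force, the opening and the grip force at its end, in the units of the state.
- env.get_obs(): the state, without advancing time (a new reading comes with each control period).
- env.snapshot(name): name is "side" or "top" or "wrist"; returns a dict with "pixels" (480x640x3 uint8, blue, green, red), "z_map" (480x640 float32, m along the optical axis (not along the pixel's ray), 0 where there is no reading), "fx", "fy", "cx", "cy" (pixels), "R" (3x3) and "t" (3): a world point X has camera coordinates R X + t. Camera axes: x right, y down, z forward; pixel columns grow to the right and rows downward; lengths in m; the calibration is good to about 2 mm. The wrist camera is an equidistant fisheye: a pixel r from the principal point sees the ray r / f radians off the axis. A picture is of the moment at which its call begins.
- env.close_job(): hands the job in; it is judged then, once.
Trained networks look in the newest picture that a camera, given by its name, has taken for a name from the list of things; names that differ only in an ending like _2 or _b are one class to them, and where a whole thing is asked for, a point or a joint stands for the part that bears it (a point fixed in the world has none). Each returns a list of dicts, best first, with "p" (0 to 1); they miss things now and then, are a little off and sometimes report something else, mostly with a low value. They report only what shows in the picture. A call takes as long as a camera call. They do not tell look-alikes from the thing itself.
- env.boxes_of(camera, query): "centre" ([x, y, z] in m, in world coordinates, good to about 4 mm: the middle of the surface that is visible of it).
- env.regions_of(camera, query): "region" (480x640 bool, what is visible of it).
- env.mark_of(camera, query): "centre" ([x, y, z] in m, in world coordinates, good to about 4 mm: a listed point, or the origin of a listed thing).
The state is a dict: "time_s": time; "joint_positions": joint angles; "qd": joint speeds; "tau": joint torques, N m; "position": TCP position; "ee_rot": TCP orientation; "ft_force": force on the tool from outside, world axes, zero at the start; "wrist_torque": the same for the moment, N m; "gripper_width": finger opening in m; "gripper_force": force on a finger pad.
Only numpy, scipy, OpenCV 4.12 (cv2) and the standard library are available. Lean on these libraries where they do the work, as an engineer would, in place of code of your own. Each camera call takes 0.05 s, during which the arm holds its last target. There are 200 camera calls.

## Working session

There is one attempt and no reset: what is moved stays moved. The work goes in short steps, Python scripts to look and compute and a tool call to move; the robot and the scene stay as the last step left them, time stands still between calls to the robot, and variables do not carry over. Pictures are saved under pics/ and viewed, at most 13 in all, crops included, and the job is handed in when it is done.

Besides the shell and the picture viewer there is one more tool, called after "Request:" as name(argument=value, ...), one argument or row to a line, values as JSON. carry_out: Moves the arm, as the interface text tells. Its arguments: {"type":"object","properties":{"travel":{"type":"array"},"yaw":{"type":"array"},"claw":{"type":"array"},"grip_force":{"type":"number"}},"required":["travel","yaw","claw"]}

```bash
ls; mkdir -p pics
cat > h.py <<'E'
import numpy as np, cv2
from plant import env
np.set_printoptions(precision=4,suppress=True)
def marks(cam,names,n=2):
    for q in names:
        print(cam,q,[(np.round(d['centre'],4).tolist(),round(d['p'],2)) for d in env.mark_of(cam,q)[:n]])
def cloud(s):
    z=s['z_map'];v,u=np.mgrid[:480,:640]
    P=np.stack([(u-s['cx'])/s['fx']*z,(v-s['cy'])/s['fy']*z,z],-1)
    return (P-s['t'])@s['R']
def pix(s,X):
    c=s['R']@np.array(X)+s['t'];return c[0]/c[2]*s['fx']+s['cx'],c[1]/c[2]*s['fy']+s['cy']
E
python3 - <<'E'
from h import *
o=env.get_obs();print(o['time_s'],o['position'],o['ee_rot'])
for c in('top','side'):
    s=env.snapshot(c);cv2.imwrite(f'pics/{c}0.png',s['pixels'])
    marks(c,['case','torch_bay','tray_lip','tray_catch','tray','torch','torch_mid','clip_axis','glue','vial_black','aerator_brass_mid','aerator_green_mid','seal_ring_mid'])
print(env.get_obs()['time_s'])
E
```

```text
pics
0.0 [ 0.2544 -0.5148  0.2301] [[ 0.8966  0.4429 -0.0007]
 [ 0.4429 -0.8966  0.0021]
 [ 0.0003 -0.0022 -1.    ]]
top case [([0.5926, -0.1934, -0.0027], 0.88)]
top torch_bay [([0.545, -0.1379, 0.0026], 0.59), ([0.6427, -0.216, 0.0546], 0.53)]
top tray_lip [([0.4799, -0.1998, 0.0738], 0.57)]
top tray_catch [([0.5081, -0.2012, 0.0608], 0.8)]
top tray [([0.5879, -0.1986, 0.0435], 0.84)]
top torch [([0.3658, 0.1596, 0.016], 0.9), ([0.5663, 0.089, 0.0392], 0.72)]
top torch_mid [([0.3678, 0.1603, 0.0137], 0.85), ([0.5648, 0.096, 0.0396], 0.7)]
top clip_axis [([0.5697, 0.0964, 0.0361], 0.56), ([0.3508, -0.1031, 0.0011], 0.42)]
top glue [([0.369, 0.2966, 0.0002], 0.59)]
top vial_black [([0.3534, -0.1045, 0.0039], 0.45)]
top aerator_brass_mid [([0.6352, -0.1502, 0.0559], 0.65)]
top aerator_green_mid [([0.6443, -0.2142, 0.0538], 0.64)]
top seal_ring_mid [([0.6296, -0.0982, 0.0526], 0.7), ([0.3537, -0.1013, 0.0011], 0.58)]
side case [([0.5896, -0.1911, 0.0018], 0.85), ([0.6195, -0.0987, 0.05], 0.71)]
side torch_bay [([0.5662, 0.0928, 0.0376], 0.64), ([0.5063, -0.2034, 0.0575], 0.31)]
side tray_lip [([0.4796, -0.209, 0.0717], 0.71)]
side tray_catch [([0.5085, -0.1994, 0.0549], 0.96)]
side tray [([0.6456, -0.2147, 0.0571], 0.67), ([0.5916, -0.1986, 0.0409], 0.59)]
side torch [([0.5663, 0.0918, 0.0389], 0.75), ([0.3648, 0.1597, 0.0091], 0.57)]
side torch_mid [([0.3678, 0.1635, 0.0124], 0.96), ([0.563, 0.0911, 0.0393], 0.64)]
side clip_axis [([0.5712, 0.0948, 0.0399], 0.97)]
side glue [([0.3704, 0.2984, -0.0008], 0.87)]
side vial_black [([0.6309, -0.1466, 0.0579], 0.45)]
side aerator_brass_mid [([0.5904, -0.1985, 0.0427], 0.68), ([0.6278, -0.1468, 0.0552], 0.58)]
side aerator_green_mid [([0.642, -0.2147, 0.0541], 0.46)]
side seal_ring_mid [([0.6207, -0.0952, 0.0512], 0.56)]
1.4
```

View pics/top0.png

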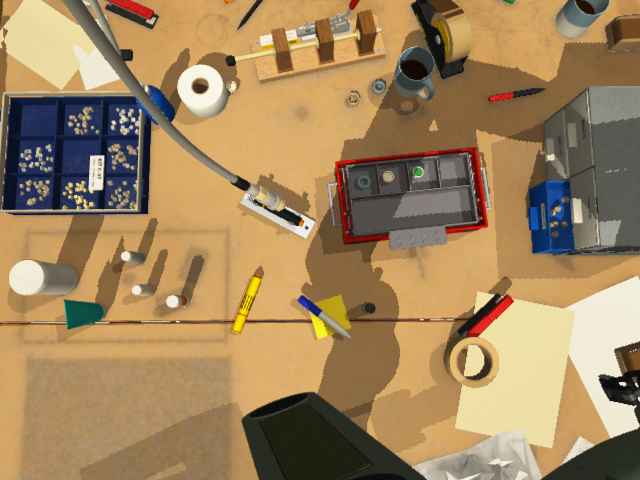

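View pics/side0.png

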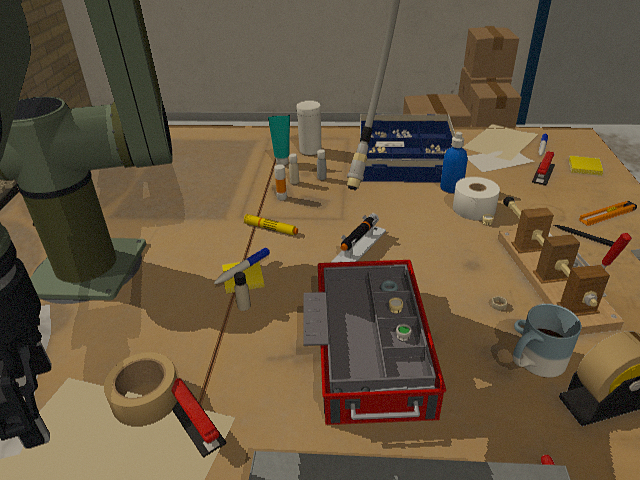

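The top view shows the red case with its lip at (418,237) and the black torch in its clips at (282,210). A hose end hangs at about (265,195), close to the torch.

Things that could be taken for the torch:
- yellow torch, top view (247,300)
- blue marker, top view (325,317)
- black pencil, top view (250,12)
- black torch on the white strip, top view (282,210): chosen

Next I measure the case and strip angles and where the hose is.

Run:
```python
from h import *
s=env.snapshot('top');P=cloud(s);img=s['pixels']
hsv=cv2.cvtColor(img,cv2.COLOR_BGR2HSV)
x,y,z=P[...,0],P[...,1],P[...,2]
red=((hsv[...,0]<8)|(hsv[...,0]>172))&(hsv[...,1]>150)&(z>.055)&(z<.08)&(x>.45)&(x<.75)&(y<0)&(y>-.4)
r=cv2.minAreaRect(P[red][:,:2].astype(np.float32));print('case rim',r,np.median(z[red]))
lip=(x>.45)&(x<.56)&(abs(y+.2)<.1)&(z>.06)&(z<.1)&(hsv[...,1]<90)
Q=P[lip&(x<.50)];print('lip',Q.min(0),Q.max(0))
env.snapshot('top')
for q in('torch','clip_axis'):
    for d in env.regions_of('top',q)[:2]:
        m=d['region'];Q=P[m];print(q,d['p'],m.sum(),np.median(Q,0),cv2.minAreaRect(Q[:,:2].astype(np.float32)))
# white strip
m=(hsv[...,2]>170)&(hsv[...,1]<60)&(abs(x-.57)<.1)&(abs(y-.095)<.1)&(z<.03)
print('strip',m.sum(),cv2.minAreaRect(P[m][:,:2].astype(np.float32)),np.median(z[m]))
# hose
for u,v in [(238,183),(250,190),(258,195),(265,200),(270,203),(280,207),(290,214),(298,219),(220,170),(190,140),(150,95),(120,55),(103,27),(85,5)]: print(u,v,P[v,u],img[v,u])
s2=env.snapshot('side');P2=cloud(s2);print('side')
for u,v in [(354,184),(358,165),(365,140),(375,100),(345,240),(358,232),(370,222),(376,216)]: print(u,v,P2[v,u],s2['pixels'][v,u])
a=cv2.resize(img[160:260,220:330],None,fx=5,fy=5,interpolation=cv2.INTER_CUBIC)
b=cv2.resize(s2['pixels'][150:290,310:410],None,fx=3.5,fy=3.5,interpolation=cv2.INTER_CUBIC)
h=min(len(a),len(b));out=np.hstack([a[:h,:440],b[:h]]);print(out.shape);cv2.imwrite('pics/crop.png',out)
```

```text
case rim ((0.5953152179718018, -0.19802755117416382), (0.1755385547876358, 0.30669716000556946), 5.753562927246094) 0.07005964618218247
lip [ 0.4764 -0.2676  0.073 ] [ 0.4997 -0.1473  0.085 ]
torch 0.91 531 [0.3673 0.1563 0.0206] ((0.38535016775131226, 0.10859086364507675), (0.10241954028606415, 0.2051055133342743), 21.023067474365234)
torch 0.7 388 [0.5568 0.0691 0.0487] ((0.5068030953407288, 0.046687014400959015), (0.27542489767074585, 0.0722813829779625), 36.210426330566406)
clip_axis 0.92 609 [0.548  0.0648 0.0066] ((0.5158038139343262, 0.047283850610256195), (0.28701069951057434, 0.09392091631889343), 38.58425521850586)
strip 645 ((0.5696531534194946, 0.09107920527458191), (0.16943074762821198, 0.04422953724861145), 61.06343460083008) 0.006298058013834741
238 183 [0.5754 0.1369 0.2544] [30 34 35]
250 190 [0.5678 0.1191 0.2332] [174 196 206]
258 195 [0.5613 0.1064 0.2207] [139 214 234]
265 200 [0.5556 0.0957 0.2038] [174 195 207]
270 203 [0.5514 0.0873 0.1966] [151 172 182]
280 207 [0.5478 0.0706 0.1754] [126 204 231]
290 214 [0.5561 0.0595 0.0527] [21 19 19]
298 219 [0.5458 0.0426 0.0486] [19 20 20]
220 170 [0.5879 0.16   0.2942] [115 132 140]
190 140 [ 0.7401  0.2929 -0.0019] [105 172 218]
150 95 [0.7976 0.3459 0.1144] [90 53 34]
120 55 [0.6459 0.2162 0.5645] [67 76 82]
103 27 [0.6497 0.2132 0.6139] [143 164 176]
85 5 [1.0708 0.5484 0.0024] [ 98 135 161]
side
354 184 [0.5563 0.0661 0.1712] [ 84 129 152]
358 165 [0.5633 0.0863 0.2019] [109 121 131]
365 140 [0.5758 0.1218 0.2381] [0 2 0]
375 100 [0.5935 0.1635 0.3031] [79 90 94]
345 240 [0.5397 0.049  0.0494] [24 23 20]
358 232 [0.5659 0.0762 0.0512] [ 6 18 16]
370 222 [0.5912 0.1194 0.0483] [19 25 21]
376 216 [0.6044 0.1423 0.0492] [104 106 110]
(490, 790, 3)
```

View pics/crop.png

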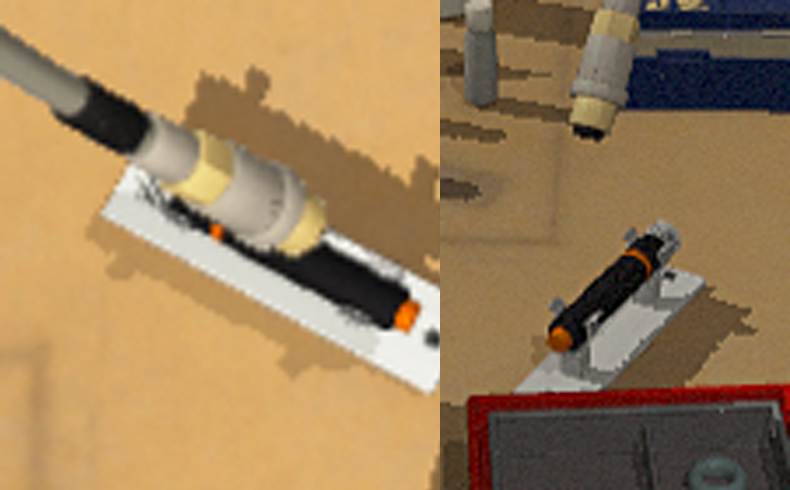

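The crop confirms the torch: black with orange end rings, in the clips. The hose nozzle hangs 16 cm above it, along its axis. My plan for the tray is to pinch the divider between the trough and the empty right cell, then follow the arc. First I check the divider height and the sweep area.

```bash
cat >> h.py <<'E'
C=np.array([.594,-.1965]);TH=.1004
ex=np.array([np.cos(TH),np.sin(TH)]);ey=np.array([-ex[1],ex[0]])
def W(x,y): return C+x*ex+y*ey
def rows(wp):
    """wp: list of (x,y,z,yawx_deg,n) -> tool-axis rows from the present pose"""
    o=env.get_obs();p=o['position'];R=o['ee_rot'];a=np.arctan2(R[1,0],R[0,0])
    print('now',o['time_s'],p,'yaw',np.degrees(a),'F',o['ft_force'],'w',o['gripper_width'])
    for x,y,z,yd,n in wp:
        t=np.array([x,y,z]);d=(t-p)/n;da=((np.radians(yd)-a+np.pi)%(2*np.pi)-np.pi)/n
        for i in range(n):
            c,s=np.cos(a),np.sin(a)
            print([round(100*(c*d[0]+s*d[1]),2),round(100*(s*d[0]-c*d[1]),2),round(-100*d[2],2)],round(-da,3))
            a+=da
        p=t
E
python3 - <<'E'
from h import *
s=env.snapshot('top');P=cloud(s).reshape(-1,3);P=P[P[:,2]>-.05]
L=(P[:,:2]-C)@np.stack([ex,ey]).T
for Y in(-.098,-.033,.033,.098):
    m=abs(L[:,1]-Y)<.012
    print(Y,[(int(1000*b),int(1000*np.median(P[m&(abs(L[:,0]-b)<.0025),2]))) for b in np.arange(-.12,.1,.005) if (m&(abs(L[:,0]-b)<.0025)).any()])
m=(L[:,0]>.09)&(L[:,0]<.35)&(abs(L[:,1])<.17)&(P[:,2]>.03);print('behind',L[m].min(0) if m.any() else 0,P[m].max(0) if m.any() else 0)
g=m&(P[:,2]>.06);print('tall behind',g.sum(),L[g].min(0) if g.any() else 0,L[g].max(0) if g.any() else 0)
x,y=W(.0055,-.098);print(x,y)
rows([(x,y,.23,95.75,11)])
E
```

```text
-0.098 [(-120, 1), (-114, 0), (-109, 1), (-104, 0), (-99, 0), (-94, 0), (-89, 0), (-84, 30), (-79, 69), (-74, 61), (-69, 74), (-64, 47), (-59, 46), (-54, 46), (-49, 46), (-44, 46), (-39, 46), (-34, 46), (-29, 46), (-24, 46), (-19, 47), (-14, 46), (-9, 46), (-4, 47), (0, 46), (5, 53), (10, 69), (15, 47), (20, 47), (25, 47), (30, 47), (35, 46), (40, 47), (45, 46), (50, 46), (55, 46), (60, 46), (65, 47), (70, 46), (75, 64), (80, 70), (85, 69), (90, 71)]
-0.033 [(-120, 0), (-114, 0), (-109, 76), (-104, 78), (-99, 78), (-94, 78), (-89, 79), (-84, 78), (-79, 78), (-74, 78), (-69, 74), (-64, 47), (-59, 46), (-54, 46), (-49, 46), (-44, 47), (-39, 46), (-34, 46), (-29, 46), (-24, 46), (-19, 47), (-14, 46), (-9, 47), (-4, 47), (0, 47), (5, 56), (10, 68), (15, 46), (20, 46), (25, 46), (30, 46), (35, 47), (40, 47), (45, 60), (50, 61), (55, 61), (60, 50), (65, 46), (70, 47), (75, 63), (80, 73), (85, 69), (90, 70)]
0.033 [(-120, 0), (-114, 1), (-109, 75), (-104, 79), (-99, 79), (-94, 79), (-89, 79), (-84, 79), (-79, 79), (-74, 79), (-69, 75), (-64, 47), (-59, 46), (-54, 45), (-49, 46), (-44, 47), 
[... 941 characters left out ...]
9  0.0758] w 0.08513715485569398
[np.float64(3.78), np.float64(-0.38), np.float64(0.01)] -0.11
[np.float64(3.8), np.float64(0.04), np.float64(0.01)] -0.11
[np.float64(3.78), np.float64(0.45), np.float64(0.01)] -0.11
[np.float64(3.7), np.float64(0.87), np.float64(0.01)] -0.11
[np.float64(3.59), np.float64(1.27), np.float64(0.01)] -0.11
[np.float64(3.42), np.float64(1.66), np.float64(0.01)] -0.11
[np.float64(3.22), np.float64(2.02), np.float64(0.01)] -0.11
[np.float64(2.98), np.float64(2.36), np.float64(0.01)] -0.11
[np.float64(2.7), np.float64(2.68), np.float64(0.01)] -0.11
[np.float64(2.39), np.float64(2.96), np.float64(0.01)] -0.11
[np.float64(2.05), np.float64(3.2), np.float64(0.01)] -0.11
```

```bash
sed -i 's/^C=.*/C=np.array([.597,-.196]);TH=.1004/' h.py
python3 - <<'E'
from h import *
s=env.snapshot('top');P=cloud(s).reshape(-1,3);P=P[P[:,2]>-.05]
L=(P[:,:2]-C)@np.stack([ex,ey]).T
for zc in(.03,.06,.09,.1):
  for y0 in np.arange(-.18,.18,.04):
    m=(L[:,0]>.1)&(abs(L[:,1]-y0)<.02)&(P[:,2]>zc)&(L[:,0]<.5)
    print(zc,round(y0,2),round(L[m,0].min(),3) if m.any() else None,end=' | ')
  print()
x,y=W(.0055,-.098);print(x,y)
rows([(x,y,.14,95.75,11)])
E
```

```text
0.03 -0.18 0.292 | 0.03 -0.14 0.284 | 0.03 -0.1 0.219 | 0.03 -0.06 0.21 | 0.03 -0.02 0.236 | 0.03 0.02 0.346 | 0.03 0.06 0.338 | 0.03 0.1 0.36 | 0.03 0.14 0.329 | 
0.06 -0.18 0.292 | 0.06 -0.14 0.284 | 0.06 -0.1 0.219 | 0.06 -0.06 0.21 | 0.06 -0.02 0.236 | 0.06 0.02 0.346 | 0.06 0.06 0.344 | 0.06 0.1 0.36 | 0.06 0.14 0.333 | 
0.09 -0.18 0.295 | 0.09 -0.14 0.284 | 0.09 -0.1 0.263 | 0.09 -0.06 0.222 | 0.09 -0.02 0.237 | 0.09 0.02 0.347 | 0.09 0.06 0.344 | 0.09 0.1 0.407 | 0.09 0.14 0.333 | 
0.1 -0.18 0.299 | 0.1 -0.14 0.289 | 0.1 -0.1 0.299 | 0.1 -0.06 None | 0.1 -0.02 None | 0.1 0.02 0.347 | 0.1 0.06 0.344 | 0.1 0.1 0.407 | 0.1 0.14 0.333 | 
0.6122949810486505 -0.2929552141698497
now 1.75 [ 0.2546 -0.5156  0.2313] yaw 26.28650245928544 F [ 0.6921 -0.1062  0.1694] w 0.0853615353420357
[np.float64(3.81), np.float64(-0.37), np.float64(0.83)] -0.11
[np.float64(3.83), np.float64(0.05), np.float64(0.83)] -0.11
[np.float64(3.8), np.float64(0.47), np.float64(0.83)] -0.11
[np.float64(3.73), np.float64(0.88), np.float64(0.83)] -0.11
[np.float64(3.61), np.float64(1.29), np.float64(0.83)] -0.11
[np.float64(3.44), np.float64(1.68), np.float64(0.83)] -0.11
[np.float64(3.24), np.float64(2.05), np.float64(0.83)] -0.11
[np.float64(2.99), np.float64(2.39), np.float64(0.83)] -0.11
[np.float64(2.71), np.float64(2.7), np.float64(0.83)] -0.11
[np.float64(2.4), np.float64(2.99), np.float64(0.83)] -0.11
[np.float64(2.06), np.float64(3.23), np.float64(0.83)] -0.11
```

Request:
carry_out(
  travel=[
    [3.81, -0.37, 0.83],
    [3.83, 0.05, 0.83],
    [3.8, 0.47, 0.83],
    [3.73, 0.88, 0.83],
    [3.61, 1.29, 0.83],
    [3.44, 1.68, 0.83],
    [3.24, 2.05, 0.83],
    [2.99, 2.39, 0.83],
    [2.71, 2.7, 0.83],
    [2.4, 2.99, 0.83],
    [2.06, 3.23, 0.83],
    [0, 0, 0],
  ],
  yaw=[-0.11, -0.11, -0.11, -0.11, -0.11, -0.11, -0.11, -0.11, -0.11, -0.11, -0.11, 0],
  claw=[3.5, 3.5, 3.5, 3.5, 3.5, 3.5, 3.5, 3.5, 3.5, 3.5, 3.5, 3.5],
  grip_force=60,
)

```text
time_s: 2.95
position: [0.6154, -0.2895, 0.1381]
ee_rot: [[-0.104, 0.995, -0.0], [0.995, 0.104, 0.002], [0.003, -0.0, -1.0]]
ft_force: [-0.1, 0.1, 0.1]
gripper_width: 0.0354
gripper_force: 0.0
```

Run:
```python
from h import *
s=env.snapshot('wrist');cv2.imwrite('pics/w1.png',s['pixels'])
marks('wrist',['tray_lip','tray','torch','seal_ring_mid','aerator_green_mid'],1)
x,y=W(.0055,-.098)
rows([(x,y,.052,95.75,5)])
```

```text
wrist tray_lip [([0.48, -0.2079, 0.075], 0.9)]
wrist tray [([0.595, -0.19, 0.0407], 0.61)]
wrist torch [([0.5933, -0.1923, 0.0418], 0.38)]
wrist seal_ring_mid []
wrist aerator_green_mid [([0.6392, -0.2106, 0.0548], 0.76)]
now 3.25 [ 0.6119 -0.2946  0.1406] yaw 95.4946735848938 F [0.5358 0.4302 0.7569] w 0.034969872817837
[np.float64(0.03), np.float64(0.01), np.float64(1.77)] -0.001
[np.float64(0.03), np.float64(0.01), np.float64(1.77)] -0.001
[np.float64(0.03), np.float64(0.01), np.float64(1.77)] -0.001
[np.float64(0.03), np.float64(0.01), np.float64(1.77)] -0.001
[np.float64(0.03), np.float64(0.01), np.float64(1.77)] -0.001
```

View pics/w1.png

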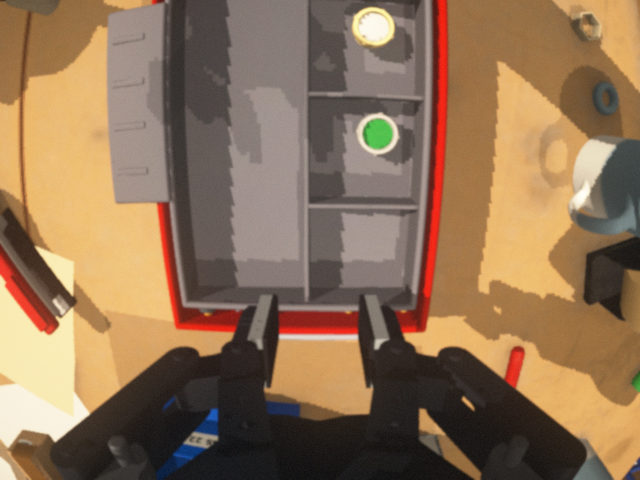

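The wrist view shows the divider at column ~306 and the empty cell at about (360,255), with the finger midline at column ~318. I check the exact divider line with the fisheye depth.

```bash
cat >> h.py <<'E'
def fcloud(s):
    v,u=np.mgrid[:480,:640];a=(u-s['cx'])/s['fx'];b=(v-s['cy'])/s['fy'];r=np.hypot(a,b)+1e-9
    k=np.where(r<1.5,np.tan(np.minimum(r,1.5)),np.nan)/r;z=s['z_map']
    return (np.stack([a*k*z,b*k*z,z],-1)-s['t'])@s['R']
E
python3 - <<'E'
from h import *
s=env.snapshot('wrist');P=fcloud(s).reshape(-1,3);P=P[np.isfinite(P).all(1)]
L=(P[:,:2]-C)@np.stack([ex,ey]).T
m=(abs(L[:,1]+.098)<.02)&(P[:,2]<.09)&(P[:,2]>.03)
for b in np.arange(-.08,.09,.002):
    k=m&(abs(L[:,0]-b)<.001)
    if k.any() and P[k,2].max()>.055: print('x',round(b,3),P[k,2].max().round(3))
k=(P[:,2]>.062)&(P[:,2]<.075)&(L[:,0]>.015)&(L[:,0]<.07)&(L[:,1]<0);h=np.histogram(L[k,1],np.arange(-.16,0,.003));print([(round(a*1000),n) for a,n in zip(h[1],h[0]) if n>20])
E
```

```text
x -0.08 0.076
x -0.078 0.078
x -0.076 0.077
x -0.074 0.076
x 0.002 0.072
x 0.004 0.071
x 0.068 0.076
x 0.07 0.078
x 0.072 0.077
x 0.074 0.075
x 0.078 0.071
x 0.08 0.073
x 0.082 0.073
x 0.084 0.073
[(-151, np.int64(59)), (-148, np.int64(264)), (-145, np.int64(205)), (-136, np.int64(24)), (-127, np.int64(661)), (-121, np.int64(23)), (-118, np.int64(21)), (-115, np.int64(25)), (-112, np.int64(23)), (-109, np.int64(23)), (-103, np.int64(24)), (-100, np.int64(22)), (-97, np.int64(24)), (-94, np.int64(21)), (-91, np.int64(24)), (-88, np.int64(23)), (-85, np.int64(25)), (-82, np.int64(21)), (-79, np.int64(28)), (-76, np.int64(26)), (-73, np.int64(24)), (-70, np.int64(23)), (-67, np.int64(65)), (-64, np.int64(571)), (-61, np.int64(49)), (-58, np.int64(26)), (-55, np.int64(27)), (-52, np.int64(28)), (-49, np.int64(29)), (-46, np.int64(23)), (-43, np.int64(28)), (-40, np.int64(25)), (-37, np.int64(27)), (-34, np.int64(61)), (-31, np.int64(129)), (-28, np.int64(115)), (-25, np.int64(130)), (-22, np.int64(128)), (-19, np.int64(141)), (-16, np.int64(137)), (-13, np.int64(141)), (-10, np.int64(75)), (-7, np.int64(26)), (-4, np.int64(27))]
```

Request:
carry_out(
  travel=[
    [0, -0.05, 2.2],
    [0, -0.05, 2.2],
    [0, 0, 2.2],
    [0, 0, 1.8],
    [0, 0, 0.4],
    [0, 0, 0],
    [0, 0, 0],
    [0, 0, 0],
    [0, 0, 0],
  ],
  yaw=[0, 0, 0, 0, 0, 0, 0, 0, 0],
  claw=[3.5, 3.5, 3.5, 3.5, 3.5, 0, 0, 0, 0],
  grip_force=100,
)

```text
time_s: 4.2
position: [0.609, -0.2944, 0.053]
ee_rot: [[-0.098, 0.995, -0.006], [0.995, 0.098, -0.001], [-0.0, -0.006, -1.0]]
ft_force: [-9.7, -1.8, 3.8]
gripper_width: 0.0014
gripper_force: 61.1
```

```bash
cat >> h.py <<'E'
def arc(A):
    X=lambda a:10*(np.sin(a-1.501)+.998); Z=lambda a:10*(np.cos(a-1.501)-.07)
    for a,b in zip(A[:-1],A[1:]): print('[0, %.2f, %.2f]'%(X(b)-X(a),Z(a)-Z(b)),end=', ')
    print()
E
python3 -c "
from h import *
arc([0,.02,.04,.06,.08,.1,.14,.19,.25,.32,.39,.46,.53]);arc(np.linspace(.53,1.43,13));arc(np.linspace(1.43,2.28,13))"
```

```text
[0, 0.02, -0.20], [0, 0.02, -0.20], [0, 0.02, -0.20], [0, 0.03, -0.20], [0, 0.03, -0.20], [0, 0.08, -0.39], [0, 0.12, -0.49], [0, 0.17, -0.57], [0, 0.24, -0.66], [0, 0.29, -0.64], [0, 0.33, -0.62], [0, 0.37, -0.59], 
[0, 0.45, -0.60], [0, 0.49, -0.57], [0, 0.53, -0.53], [0, 0.57, -0.49], [0, 0.60, -0.44], [0, 0.64, -0.40], [0, 0.66, -0.35], [0, 0.69, -0.30], [0, 0.71, -0.25], [0, 0.72, -0.19], [0, 0.74, -0.14], [0, 0.75, -0.08], 
[0, 0.71, -0.03], [0, 0.71, 0.02], [0, 0.70, 0.07], [0, 0.70, 0.12], [0, 0.69, 0.17], [0, 0.67, 0.22], [0, 0.66, 0.27], [0, 0.63, 0.31], [0, 0.61, 0.36], [0, 0.58, 0.40], [0, 0.55, 0.44], [0, 0.52, 0.48],
```

Request:
carry_out(
  travel=[
    [0, -0.18, -0.2],
    [0, 0.02, -0.2],
    [0, 0.02, -0.2],
    [0, 0.03, -0.2],
    [0, 0.03, -0.2],
    [0, 0.08, -0.39],
    [0, 0.12, -0.49],
    [0, 0.17, -0.57],
    [0, 0.24, -0.66],
    [0, 0.29, -0.64],
    [0, 0.33, -0.62],
    [0, 0.37, -0.59],
  ],
  yaw=[0, 0, 0, 0, 0, 0, 0, 0, 0, 0, 0, 0],
  claw=[0, 0, 0, 0, 0, 0, 0, 0, 0, 0, 0, 0],
  grip_force=110,
)

```text
time_s: 5.4
position: [0.6257, -0.2927, 0.1023]
ee_rot: [[-0.098, 0.995, -0.003], [0.995, 0.098, -0.001], [-0.001, -0.003, -1.0]]
ft_force: [-5.7, -3.5, -4.3]
gripper_width: 0.0012
gripper_force: 61.1
```

Request:
carry_out(
  travel=[
    [0, 0.45, -0.6],
    [0, 0.49, -0.57],
    [0, 0.53, -0.53],
    [0, 0.57, -0.49],
    [0, 0.6, -0.44],
    [0, 0.64, -0.4],
    [0, 0.66, -0.35],
    [0, 0.69, -0.3],
    [0, 0.71, -0.25],
    [0, 0.72, -0.19],
    [0, 0.74, -0.14],
    [0, 0.75, -0.08],
  ],
  yaw=[0, 0, 0, 0, 0, 0, 0, 0, 0, 0, 0, 0],
  claw=[0, 0, 0, 0, 0, 0, 0, 0, 0, 0, 0, 0],
)

```text
time_s: 6.6
position: [0.7031, -0.2849, 0.146]
ee_rot: [[-0.098, 0.995, 0.001], [0.995, 0.098, -0.001], [-0.001, 0.001, -1.0]]
ft_force: [-2.8, -3.6, 1.3]
gripper_width: 0.0011
gripper_force: 61.6
```

Run:
```python
from h import *
s=env.snapshot('side')
marks('side',['tray','tray_lip','torch_bay','aerator_green_mid'],1)
rows([])
```

```text
side tray [([0.6866, -0.191, 0.1329], 0.86)]
side tray_lip [([0.5496, -0.1405, 0.0089], 0.66)]
side torch_bay [([0.5483, -0.1405, 0.01], 0.82)]
side aerator_green_mid []
now 6.85 [ 0.7035 -0.2849  0.146 ] yaw 95.62700723800353 F [ 1.1175 -2.9224  2.2489] w 0.0013423836483306925
```

Tray is up with the arm. On over the top to open.

Request:
carry_out(
  travel=[
    [0, 0.71, -0.03],
    [0, 0.71, 0.02],
    [0, 0.7, 0.07],
    [0, 0.7, 0.12],
    [0, 0.69, 0.17],
    [0, 0.67, 0.22],
    [0, 0.66, 0.27],
    [0, 0.63, 0.31],
    [0, 0.61, 0.36],
    [0, 0.58, 0.4],
    [0, 0.55, 0.44],
    [0, 0.52, 0.48],
  ],
  yaw=[0, 0, 0, 0, 0, 0, 0, 0, 0, 0, 0, 0],
  claw=[0, 0, 0, 0, 0, 0, 0, 0, 0, 0, 0, 0],
)

```text
time_s: 8.05
position: [0.7794, -0.2772, 0.1158]
ee_rot: [[-0.098, 0.995, 0.0], [0.995, 0.098, -0.0], [-0.0, 0.0, -1.0]]
ft_force: [0.4, -5.8, 0.8]
gripper_width: 0.0011
gripper_force: 61.5
```

Request:
carry_out(
  travel=[
    [0, 0.2, 0.2],
    [0, 0.15, 0.18],
    [0, 0, 0],
    [0, 0, 0],
    [0, 0, 0],
    [0, 0, 0],
    [0, 0, -1.5],
    [0, 0, -3],
    [0, 0, -4],
    [0, 0, -4],
    [0, 0, 0],
  ],
  yaw=[0, 0, 0, 0, 0, 0, 0, 0, 0, 0, 0],
  claw=[0, 0, 0, 2, 2.5, 2.5, 2.5, 2.5, 2.5, 2.5, 2.5],
)

```text
time_s: 9.15
position: [0.7861, -0.2778, 0.2504]
ee_rot: [[-0.098, 0.995, 0.016], [0.995, 0.098, -0.007], [-0.009, 0.016, -1.0]]
ft_force: [0.8, 0.5, 1.2]
gripper_width: 0.025
gripper_force: 0.0
```

Run:
```python
from h import *
s=env.snapshot('side');cv2.imwrite('pics/side1.png',s['pixels'])
marks('side',['tray','torch_bay','seal_ring_mid','aerator_brass_mid','aerator_green_mid'],2)
s=env.snapshot('top')
marks('top',['tray','torch_bay','torch_mid','clip_axis','tray_lip'],2)
rows([])
```

```text
side tray [([0.7657, -0.1812, 0.0993], 0.85)]
side torch_bay [([0.5473, -0.1378, 0.0069], 0.9), ([0.3729, 0.2969, 0.0026], 0.42)]
side seal_ring_mid [([0.7985, -0.0781, 0.1096], 0.63)]
side aerator_brass_mid [([0.8035, -0.1287, 0.1141], 0.67), ([0.5654, 0.0931, 0.038], 0.4)]
side aerator_green_mid [([0.8148, -0.1948, 0.1189], 0.51)]
top tray [([0.763, -0.1794, 0.1021], 0.76)]
top torch_bay [([0.5456, -0.1377, 0.0008], 0.8)]
top torch_mid [([0.5672, 0.0959, 0.0403], 0.66), ([0.3669, 0.1575, 0.0134], 0.43)]
top clip_axis [([0.5687, 0.0909, 0.0347], 0.57)]
top tray_lip [([0.6541, -0.1857, 0.1309], 0.89)]
now 9.75 [ 0.7822 -0.2766  0.2371] yaw 95.61216960696984 F [-0.6119 -0.678  -0.1893] w 0.024789176776979734
```

View pics/side1.png

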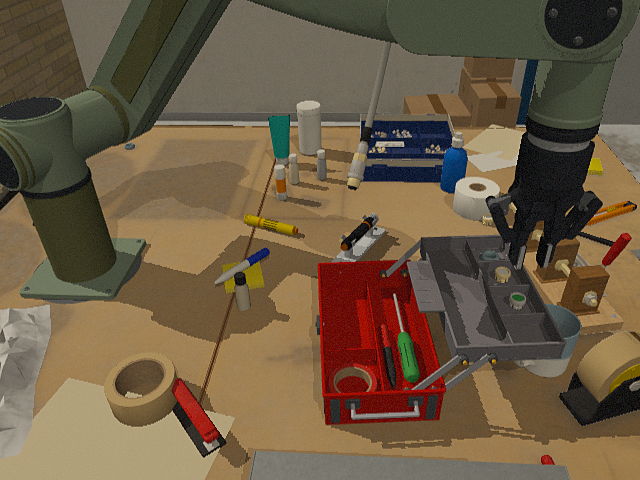

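The side view shows the tray open and staying open, fittings in their cells, and the bay empty at about (345,310). Next I go round the robot side to the torch and test whether the hanging hose gives way.

Run:
```python
from h import *
rows([(.45,-.12,.25,80,9),(.45,.137,.2,61,7),(.465,.138,.078,61,4)])
```

```text
now 9.75 [ 0.7822 -0.2766  0.2371] yaw 95.61216960696984 F [-0.6119 -0.678  -0.1893] w 0.024789176776979734
[np.float64(2.09), np.float64(-3.5), np.float64(-0.14)] 0.03
[np.float64(1.99), np.float64(-3.56), np.float64(-0.14)] 0.03
[np.float64(1.88), np.float64(-3.62), np.float64(-0.14)] 0.03
[np.float64(1.77), np.float64(-3.68), np.float64(-0.14)] 0.03
[np.float64(1.65), np.float64(-3.73), np.float64(-0.14)] 0.03
[np.float64(1.54), np.float64(-3.78), np.float64(-0.14)] 0.03
[np.float64(1.43), np.float64(-3.82), np.float64(-0.14)] 0.03
[np.float64(1.31), np.float64(-3.86), np.float64(-0.14)] 0.03
[np.float64(1.19), np.float64(-3.9), np.float64(-0.14)] 0.03
[np.float64(3.62), np.float64(-0.64), np.float64(0.71)] 0.047
[np.float64(3.58), np.float64(-0.81), np.float64(0.71)] 0.047
[np.float64(3.54), np.float64(-0.98), np.float64(0.71)] 0.047
[np.float64(3.49), np.float64(-1.14), np.float64(0.71)] 0.047
[np.float64(3.43), np.float64(-1.31), np.float64(0.71)] 0.047
[np.float64(3.37), np.float64(-1.47), np.float64(0.71)] 0.047
[np.float64(3.29), np.float64(-1.63), np.float64(0.71)] 0.047
[np.float64(0.2), np.float64(0.32), np.float64(3.05)] 0.0
[np.float64(0.2), np.float64(0.32), np.float64(3.05)] 0.0
[np.float64(0.2), np.float64(0.32), np.float64(3.05)] 0.0
[np.float64(0.2), np.float64(0.32), np.float64(3.05)] 0.0
```

Request:
carry_out(
  travel=[
    [2.1, -3.5, -0.15],
    [2.0, -3.55, -0.15],
    [1.9, -3.6, -0.15],
    [1.75, -3.7, -0.15],
    [1.65, -3.75, -0.15],
    [1.55, -3.8, -0.15],
    [1.45, -3.8, -0.15],
    [1.3, -3.85, -0.15],
    [1.2, -3.9, -0.15],
  ],
  yaw=[0.03, 0.03, 0.03, 0.03, 0.03, 0.03, 0.03, 0.03, 0.03],
  claw=[2.5, 2.5, 2.5, 2.5, 2.5, 4, 5.5, 5.5, 5.5],
)

```text
time_s: 10.65
position: [0.4487, -0.1193, 0.2517]
ee_rot: [[0.173, 0.985, 0.001], [0.985, -0.172, -0.0], [-0.0, 0.001, -1.0]]
ft_force: [-0.5, 0.2, 0.5]
gripper_width: 0.055
gripper_force: 0.0
```

Request:
carry_out(
  travel=[
    [3.6, -0.65, 0.7],
    [3.6, -0.8, 0.7],
    [3.55, -1.0, 0.7],
    [3.5, -1.15, 0.7],
    [3.45, -1.3, 0.7],
    [3.35, -1.45, 0.7],
    [3.3, -1.65, 0.7],
    [0.2, 0.3, 3.05],
    [0.2, 0.3, 3.05],
    [0.2, 0.3, 3.05],
    [0.2, 0.3, 3.0],
    [0, 0, 0],
  ],
  yaw=[0.047, 0.047, 0.047, 0.047, 0.047, 0.047, 0.047, 0, 0, 0, 0, 0],
  claw=[5.5, 5.5, 5.5, 5.5, 5.5, 5.5, 5.5, 5.5, 5.5, 5.5, 5.5, 5.5],
)

```text
time_s: 11.85
position: [0.4599, 0.1384, 0.0772]
ee_rot: [[0.48, 0.877, -0.009], [0.877, -0.48, -0.001], [-0.005, -0.007, -1.0]]
ft_force: [-0.8, 0.3, 0.2]
gripper_width: 0.0553
gripper_force: 0.0
```

Run:
```python
from h import *
s=env.snapshot('wrist');cv2.imwrite('pics/w2.png',s['pixels'])
marks('wrist',['torch_mid','clip_axis','torch'],2)
P=fcloud(s);hsv=cv2.cvtColor(s['pixels'],cv2.COLOR_BGR2HSV);x,y,z=P[...,0],P[...,1],P[...,2]
m=(hsv[...,2]>160)&(hsv[...,1]<60)&(abs(x-.57)<.1)&(abs(y-.095)<.1)&(z<.02)
print(m.sum(),cv2.minAreaRect(P[m][:,:2].astype(np.float32)))
m=(hsv[...,2]<70)&(abs(x-.57)<.08)&(abs(y-.095)<.08)&(z>.035)&(z<.06);print(m.sum(),cv2.minAreaRect(P[m][:,:2].astype(np.float32)),np.median(P[m],0))
rows([(.563,.084,.078,61,10)])
```

```text
wrist torch_mid [([0.3648, 0.1581, 0.0139], 0.77), ([0.5679, 0.0909, 0.038], 0.6)]
wrist clip_axis []
wrist torch [([0.5647, 0.0906, 0.0366], 0.85), ([0.3699, 0.1638, 0.0125], 0.74)]
5897 ((0.5833160281181335, 0.08755725622177124), (0.16754792630672455, 0.0791206806898117), 60.99485397338867)
5780 ((0.5661712884902954, 0.09332779049873352), (0.12607094645500183, 0.02643955871462822), 58.73046112060547) [0.563  0.0953 0.0497]
now 12.05 [0.4649 0.1389 0.0828] yaw 61.29011679629753 F [0.1116 0.4701 0.33  ] w 0.054897220775056786
[np.float64(-0.01), np.float64(1.12), np.float64(0.05)] 0.001
[np.float64(-0.01), np.float64(1.12), np.float64(0.05)] 0.001
[np.float64(-0.01), np.float64(1.12), np.float64(0.05)] 0.001
[np.float64(-0.01), np.float64(1.12), np.float64(0.05)] 0.001
[np.float64(-0.01), np.float64(1.12), np.float64(0.05)] 0.001
[np.float64(-0.01), np.float64(1.12), np.float64(0.05)] 0.001
[np.float64(-0.01), np.float64(1.12), np.float64(0.05)] 0.001
[np.float64(-0.01), np.float64(1.12), np.float64(0.05)] 0.001
[np.float64(-0.01), np.float64(1.12), np.float64(0.05)] 0.001
[np.float64(-0.01), np.float64(1.12), np.float64(0.05)] 0.001
```

View pics/w2.png

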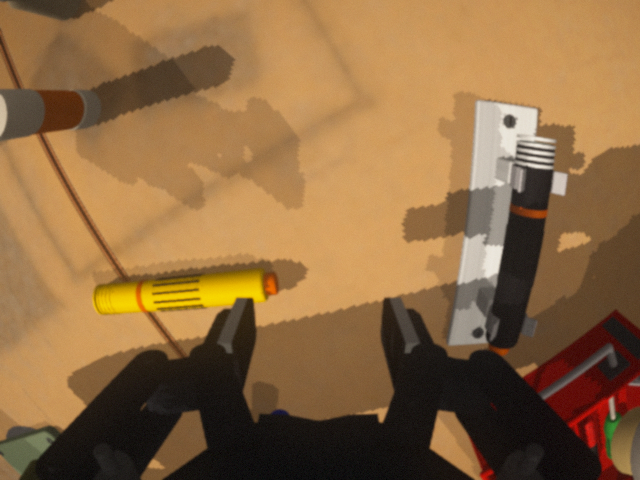

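The wrist view shows the black torch in its strip at about (525,240) and the yellow one at (185,290). The hose is out of this view. I advance gently and watch the force.

Request:
carry_out(
  travel=[
    [0, 1, 0.05],
    [0, 1, 0.05],
    [0, 1, 0.05],
    [0, 1, 0.05],
    [0, 0.5, 0],
    [0, 0.5, 0],
  ],
  yaw=[0, 0, 0, 0, 0, 0],
  claw=[5.5, 5.5, 5.5, 5.5, 5.5, 5.5],
)

```text
time_s: 12.65
position: [0.5077, 0.1143, 0.0787]
ee_rot: [[0.481, 0.877, -0.0], [0.877, -0.481, 0.0], [-0.0, -0.0, -1.0]]
ft_force: [0.3, -0.3, 0.5]
gripper_width: 0.055
gripper_force: 0.0
```

Request:
carry_out(
  travel=[
    [0, 0.4, 0],
    [0, 0.4, 0],
    [0, 0.4, 0],
    [0, 0, 0],
  ],
  yaw=[0, 0, 0, 0],
  claw=[5.5, 5.5, 5.5, 5.5],
)

```text
time_s: 13.05
position: [0.5183, 0.1088, 0.079]
ee_rot: [[0.48, 0.877, 0.0], [0.877, -0.48, -0.0], [0.0, 0.0, -1.0]]
ft_force: [0.5, 0.1, 0.8]
gripper_width: 0.0551
gripper_force: 0.0
```

Request:
carry_out(
  travel=[
    [0, 0.3, 0],
    [0, 0.3, 0],
    [0, 0.3, 0],
    [0, 0, 0],
  ],
  yaw=[0, 0, 0, 0],
  claw=[5.5, 5.5, 5.5, 5.5],
)

```text
time_s: 13.45
position: [0.5262, 0.1045, 0.079]
ee_rot: [[0.481, 0.877, 0.001], [0.877, -0.481, -0.0], [0.0, 0.0, -1.0]]
ft_force: [0.3, -0.4, 0.4]
gripper_width: 0.0546
gripper_force: 0.0
```

Run:
```python
from h import *
rows([])
print(env.get_obs()['wrist_torque'],env.get_obs()['tau'])
s=env.snapshot('side');cv2.imwrite('pics/s3.png',cv2.resize(s['pixels'][60:300,230:550],None,fx=2.4,fy=2.4))
```

```text
now 13.45 [0.5262 0.1045 0.079 ] yaw 61.28166280726204 F [ 0.3236 -0.4301  0.3507] w 0.05462784269065047
[ 0.0122 -0.0049  0.0027] [ -0.0352 -37.2809 -24.1237  -0.0109  -0.0048  -0.0133]
```

View pics/s3.png

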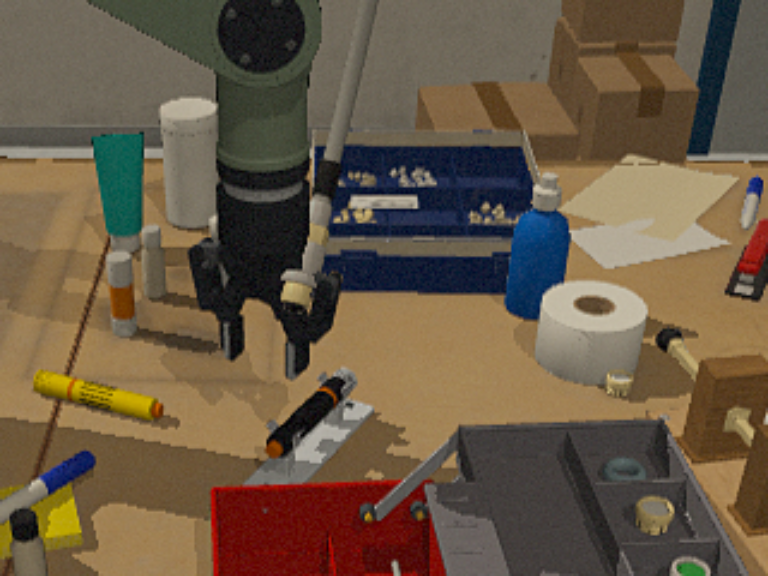

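The crop shows the hose nozzle at (295,290) just beside the gripper body, so contact is close. I go on slowly.

Request:
carry_out(
  travel=[
    [0, 0.25, 0],
    [0, 0.25, 0],
    [0, 0.25, 0],
    [0, 0, 0],
  ],
  yaw=[0, 0, 0, 0],
  claw=[5.5, 5.5, 5.5, 5.5],
)

```text
time_s: 13.9
position: [0.5327, 0.1009, 0.079]
ee_rot: [[0.481, 0.877, 0.0], [0.877, -0.481, -0.0], [0.0, 0.0, -1.0]]
ft_force: [-0.4, -0.3, 0.4]
gripper_width: 0.0547
gripper_force: 0.0
```

Request:
carry_out(
  travel=[
    [0, 0.25, 0],
    [0, 0.25, 0],
    [0, 0, 0],
  ],
  yaw=[0, 0, 0],
  claw=[5.5, 5.5, 5.5],
)

```text
time_s: 14.2
position: [0.5371, 0.0985, 0.079]
ee_rot: [[0.481, 0.877, 0.001], [0.877, -0.481, -0.0], [0.0, 0.0, -1.0]]
ft_force: [-0.2, 0.2, 0.6]
gripper_width: 0.0548
gripper_force: 0.0
```

Request:
carry_out(
  travel=[
    [0, 0.25, 0],
    [0, 0.25, 0],
    [0, 0.25, 0],
    [0, 0, 0],
  ],
  yaw=[0, 0, 0, 0],
  claw=[5.5, 5.5, 5.5, 5.5],
)

```text
time_s: 14.6
position: [0.5437, 0.0949, 0.079]
ee_rot: [[0.481, 0.877, 0.0], [0.877, -0.481, -0.0], [0.0, 0.0, -1.0]]
ft_force: [0.7, -0.9, 0.2]
gripper_width: 0.0549
gripper_force: 0.0
```

Request:
carry_out(
  travel=[
    [0, 0.25, 0],
    [0, 0.25, 0],
    [0, 0.25, 0],
    [0, 0.25, 0],
    [0, 0, 0],
  ],
  yaw=[0, 0, 0, 0, 0],
  claw=[5.5, 5.5, 5.5, 5.5, 5.5],
)

```text
time_s: 15.1
position: [0.5524, 0.0901, 0.079]
ee_rot: [[0.481, 0.877, 0.0], [0.877, -0.481, -0.0], [0.0, 0.0, -1.0]]
ft_force: [-0.8, -0.9, 0.6]
gripper_width: 0.0551
gripper_force: 0.0
```

Run:
```python
from h import *
s=env.snapshot('side');P=cloud(s)
# hose end: light pixels in region
q=P[60:260,300:420].reshape(-1,3);m=(q[:,2]>.14)&(q[:,0]<.7)&(q[:,0]>.4)&(q[:,1]<.25)&(q[:,1]>0)
i=np.argsort(q[m][:,2])[:8];print(q[m][i])
cv2.imwrite('pics/s4.png',cv2.resize(s['pixels'][60:260,270:470],None,fx=3,fy=3))
w=env.snapshot('wrist');marks('wrist',['torch_mid','torch'],1)
rows([(.5645,.0895,.079,60.5,2),(.5645,.0895,.024,60.5,6)])
```

```text
[[0.6017 0.0514 0.1402]
 [0.6059 0.0667 0.1402]
 [0.6098 0.0668 0.1402]
 [0.5219 0.0915 0.1402]
 [0.5685 0.0654 0.1402]
 [0.5103 0.1197 0.1403]
 [0.5156 0.0952 0.1403]
 [0.5901 0.0546 0.1403]]
wrist torch_mid [([0.5653, 0.0921, 0.0369], 0.87)]
wrist torch [([0.5642, 0.089, 0.0372], 0.8)]
now 15.3 [0.5519 0.0903 0.0788] yaw 61.29338657972316 F [ 0.2476 -0.5403  0.5938] w 0.054959387964066304
[np.float64(0.27), np.float64(0.57), np.float64(-0.01)] 0.007
[np.float64(0.27), np.float64(0.57), np.float64(-0.01)] 0.007
[np.float64(0.0), np.float64(0.0), np.float64(0.92)] -0.0
[np.float64(0.0), np.float64(0.0), np.float64(0.92)] -0.0
[np.float64(0.0), np.float64(0.0), np.float64(0.92)] -0.0
[np.float64(0.0), np.float64(0.0), np.float64(0.92)] -0.0
[np.float64(0.0), np.float64(0.0), np.float64(0.92)] -0.0
[np.float64(0.0), np.float64(0.0), np.float64(0.92)] -0.0
```

View pics/s4.png

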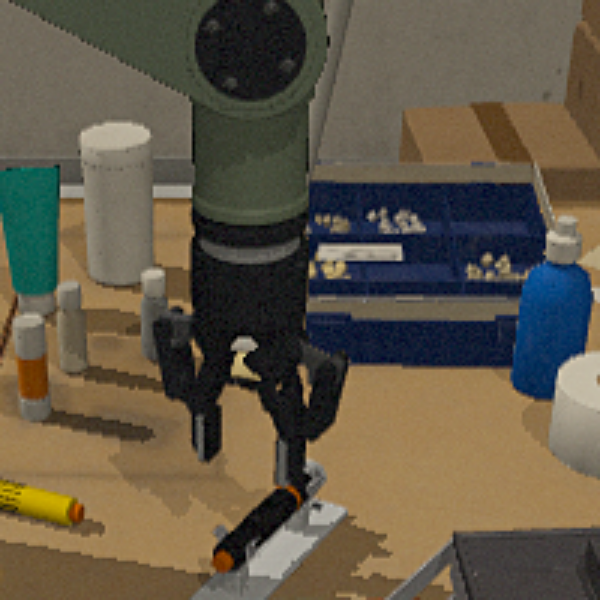

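Request:
carry_out(
  travel=[
    [0.35, 0.6, 0],
    [0.35, 0.6, 0],
    [0, 0, 0.8],
    [0, 0, 0.8],
    [0, 0, 0.8],
    [0, 0, 0],
  ],
  yaw=[0.005, 0.005, 0, 0, 0, 0],
  claw=[5.5, 5.5, 5.5, 5.5, 5.5, 5.5],
)

```text
time_s: 15.9
position: [0.5638, 0.0906, 0.0526]
ee_rot: [[0.489, 0.872, -0.005], [0.872, -0.489, -0.0], [-0.002, -0.004, -1.0]]
ft_force: [-0.6, 0.6, -0.3]
gripper_width: 0.0548
gripper_force: 0.0
```

Run:
```python
from h import *
w=env.snapshot('wrist');marks('wrist',['torch_mid','torch'],1)
cv2.imwrite('pics/w3.png',w['pixels']);rows([(.5665,.092,.022,60.8,4)])
```

```text
wrist torch_mid [([0.5649, 0.0914, 0.0358], 0.79)]
wrist torch [([0.5641, 0.0888, 0.0382], 0.79)]
now 16.05 [0.5657 0.0906 0.0547] yaw 60.72302655686541 F [ 0.1456  0.9368 -0.0872] w 0.05523987178621209
[np.float64(0.04), np.float64(0.0), np.float64(0.82)] -0.0
[np.float64(0.04), np.float64(0.0), np.float64(0.82)] -0.0
[np.float64(0.04), np.float64(0.0), np.float64(0.82)] -0.0
[np.float64(0.04), np.float64(0.0), np.float64(0.82)] -0.0
```

View pics/w3.png

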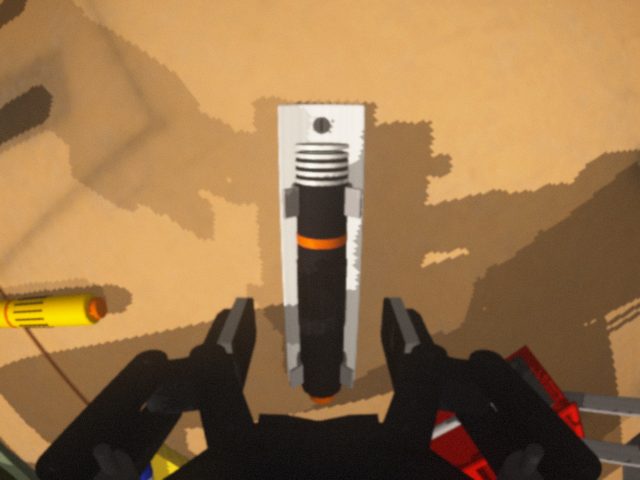

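The torch is centred at column ~320 between the fingers, with the clips at rows ~200 and ~375. I descend and grip.

Request:
carry_out(
  travel=[
    [0, 0, 0.9],
    [0, 0, 0.9],
    [0, 0, 0.9],
    [0, 0, 0.6],
    [0, 0, 0],
    [0, 0, 0],
    [0, 0, 0],
    [0, 0, 0],
    [0, 0, 0],
  ],
  yaw=[0, 0, 0, 0, 0, 0, 0, 0, 0],
  claw=[5.5, 5.5, 5.5, 5.5, 5.5, 1, 1, 1, 1],
  grip_force=70,
)

```text
time_s: 16.95
position: [0.566, 0.0908, 0.0224]
ee_rot: [[0.489, 0.872, 0.0], [0.872, -0.489, 0.0], [0.0, 0.0, -1.0]]
ft_force: [-0.5, 0.7, 2.7]
gripper_width: 0.0196
gripper_force: 68.3
```

Request:
carry_out(
  travel=[
    [0, 0, -0.2],
    [0, 0, -0.2],
    [0, 0, -0.2],
    [0, 0, -0.2],
    [0, 0, -0.3],
    [0, 0, -0.3],
    [0, 0, -0.4],
    [0, 0, -0.5],
    [0, 0, -0.6],
    [0, 0, -0.6],
    [0, 0, -0.6],
    [0, 0, 0],
  ],
  yaw=[0, 0, 0, 0, 0, 0, 0, 0, 0, 0, 0, 0],
  claw=[1, 1, 1, 1, 1, 1, 1, 1, 1, 1, 1, 1],
)

```text
time_s: 18.15
position: [0.567, 0.0906, 0.0643]
ee_rot: [[0.489, 0.872, 0.003], [0.872, -0.489, 0.0], [0.001, 0.002, -1.0]]
ft_force: [-0.5, -0.4, -1.1]
gripper_width: 0.0198
gripper_force: 69.7
```

Run:
```python
from h import *
s=env.snapshot('side');marks('side',['torch_mid','torch'],2)
w=env.snapshot('wrist');marks('wrist',['torch_mid','torch'],2)
rows([(.505,.11,.066,61,4),(.43,.06,.12,75,3),(.44,-.1,.18,95.75,5)])
print(W(-.0395,.0595))
```

```text
side torch_mid [([0.5655, 0.0917, 0.0819], 0.73), ([0.3696, 0.1625, 0.0135], 0.73)]
side torch [([0.3672, 0.1575, 0.0091], 0.77), ([0.5658, 0.0933, 0.0806], 0.67)]
wrist torch_mid [([0.5685, 0.0885, 0.0762], 0.82)]
wrist torch [([0.5685, 0.0924, 0.0782], 0.67), ([0.3686, 0.1606, 0.015], 0.56)]
now 18.45 [0.5655 0.0906 0.0624] yaw 60.71879693944878 F [-0.4585 -0.776  -0.4783] w 0.01966591130163713
[np.float64(-0.32), np.float64(-1.56), np.float64(-0.09)] -0.001
[np.float64(-0.31), np.float64(-1.56), np.float64(-0.09)] -0.001
[np.float64(-0.31), np.float64(-1.56), np.float64(-0.09)] -0.001
[np.float64(-0.31), np.float64(-1.56), np.float64(-0.09)] -0.001
[np.float64(-2.67), np.float64(-1.38), np.float64(-1.8)] -0.081
[np.float64(-2.55), np.float64(-1.59), np.float64(-1.8)] -0.081
[np.float64(-2.41), np.float64(-1.79), np.float64(-1.8)] -0.081
[np.float64(-3.04), np.float64(1.02), np.float64(-1.2)] -0.072
[np.float64(-3.11), np.float64(0.8), np.float64(-1.2)] -0.072
[np.float64(-3.15), np.float64(0.57), np.float64(-1.2)] -0.072
[np.float64(-3.19), np.float64(0.34), np.float64(-1.2)] -0.072
[np.float64(-3.2), np.float64(0.11), np.float64(-1.2)] -0.072
[ 0.5517 -0.1408]
```

The torch is free, but held 18 mm above the fingertips, so it can't be laid on the bay floor. I rest it back on the clip mouths and re-grip it nearer the tips.

Request:
carry_out(
  travel=[
    [0, 0, 0.6],
    [0, 0, 0.6],
    [0, 0, 0.4],
    [0, 0, 0.2],
    [0, 0, 0.2],
    [0, 0, 0.2],
    [0, 0, 0],
  ],
  yaw=[0, 0, 0, 0, 0, 0, 0],
  claw=[1, 1, 1, 1, 1, 1, 1],
)

```text
time_s: 19.15
position: [0.5657, 0.0906, 0.0406]
ee_rot: [[0.489, 0.872, -0.0], [0.872, -0.489, 0.0], [-0.0, -0.0, -1.0]]
ft_force: [-0.2, -0.7, -0.7]
gripper_width: 0.0203
gripper_force: 69.7
```

Request:
carry_out(
  travel=[
    [0, 0, 0.15],
    [0, 0, 0.15],
    [0, 0, 0.1],
    [0, 0, 0],
  ],
  yaw=[0, 0, 0, 0],
  claw=[1, 1, 1, 1],
)

```text
time_s: 19.55
position: [0.5657, 0.0906, 0.0367]
ee_rot: [[0.489, 0.872, -0.0], [0.872, -0.489, -0.0], [-0.0, -0.0, -1.0]]
ft_force: [0.0, 1.3, -1.0]
gripper_width: 0.0198
gripper_force: 69.7
```

Request:
carry_out(
  travel=[
    [0, 0, 0.15],
    [0, 0, 0.15],
    [0, 0, 0],
  ],
  yaw=[0, 0, 0],
  claw=[1, 1, 1],
)

```text
time_s: 19.85
position: [0.5665, 0.0906, 0.0344]
ee_rot: [[0.489, 0.872, 0.001], [0.872, -0.489, 0.0], [0.001, 0.001, -1.0]]
ft_force: [0.4, 1.2, 2.5]
gripper_width: 0.0196
gripper_force: 70.1
```

Request:
carry_out(
  travel=[
    [0, 0, 0.15],
    [0, 0, 0.15],
    [0, 0, 0],
  ],
  yaw=[0, 0, 0],
  claw=[1, 1, 1],
)

```text
time_s: 20.15
position: [0.566, 0.0908, 0.0308]
ee_rot: [[0.489, 0.872, 0.0], [0.872, -0.489, 0.0], [0.0, 0.0, -1.0]]
ft_force: [0.4, 0.9, 2.1]
gripper_width: 0.0198
gripper_force: 70.0
```

Request:
carry_out(
  travel=[
    [0, 0, 0],
    [0, 0, 0],
    [0, 0, 0],
    [0, 0, -0.4],
    [0, 0, 0],
  ],
  yaw=[0, 0, 0, 0, 0],
  claw=[3, 3.5, 3.5, 3.5, 3.5],
)

```text
time_s: 20.65
position: [0.5663, 0.0906, 0.0354]
ee_rot: [[0.489, 0.872, 0.001], [0.872, -0.489, -0.0], [0.0, 0.001, -1.0]]
ft_force: [-0.4, -0.4, 0.2]
gripper_width: 0.035
gripper_force: 0.0
```

Run:
```python
from h import *
for c in('side','wrist'):
    s=env.snapshot(c);P=cloud(s) if c=='side' else fcloud(s)
    d=[e for e in env.regions_of(c,'torch') ]
    for e in d[:2]:
        q=P[e['region']];q=q[(abs(q[:,0]-.566)<.05)&(abs(q[:,1]-.092)<.06)]
        if len(q)>30: print(c,np.percentile(q[:,2],[50,80,90,95,98]),len(q))
    for e in env.mark_of(c,'torch_mid')[:2]: print(e['centre'],e['p'])
rows([])
```

```text
side [0.0554 0.0581 0.059  0.0596 0.0601] 303
[0.3691, 0.1645, 0.0134] 0.57
[0.5085, -0.2036, 0.0591] 0.41
wrist [0.0586 0.0597 0.0601 0.0604 0.0608] 14598
[0.3661, 0.1635, 0.0125] 0.77
[0.5636, 0.0917, 0.0463] 0.63
now 20.95 [0.5658 0.0906 0.0349] yaw 60.72205131686721 F [-0.4306  0.0774  0.1142] w 0.03469355228468435
```

Request:
carry_out(
  travel=[
    [0, 0, -0.45],
    [0, 0, 0],
    [0, 0, 0],
    [0, 0, 0],
    [0, 0, 0],
    [0, 0, 0],
    [0, 0, -0.3],
    [0, 0, -0.6],
    [0, 0, -0.8],
    [0, 0, -0.8],
    [0, 0, -0.8],
    [0, 0, 0],
  ],
  yaw=[0, 0, 0, 0, 0, 0, 0, 0, 0, 0, 0, 0],
  claw=[3.5, 3.5, 1, 1, 1, 1, 1, 1, 1, 1, 1, 1],
  grip_force=70,
)

```text
time_s: 22.15
position: [0.5674, 0.0906, 0.0744]
ee_rot: [[0.489, 0.872, 0.004], [0.872, -0.489, 0.0], [0.002, 0.003, -1.0]]
ft_force: [-0.5, 0.0, -0.8]
gripper_width: 0.0195
gripper_force: 68.9
```

Run:
```python
from h import *
for c in('side','wrist'):
    s=env.snapshot(c);P=cloud(s) if c=='side' else fcloud(s)
    for e in env.regions_of(c,'torch')[:2]:
        q=P[e['region']];q=q[(abs(q[:,0]-.566)<.07)&(abs(q[:,1]-.092)<.08)&(q[:,2]>.05)]
        if len(q)>30:
            t=(q[:,:2]-[.566,.092])@[.487,.873]
            print(c,np.percentile(q[:,2],[5,50,95,98]),len(q),[(k,np.percentile(q[abs(t-k)<.01,2],95)) for k in(-.04,-.02,0.,.02,.04) if (abs(t-k)<.01).sum()>5])
marks('side',['torch_mid'],2)
rows([(.505,.11,.073,61,4),(.43,.06,.12,75,3),(.44,-.1,.18,95.75,5),(.547,-.139,.16,95.75,4)])
```

```text
side [0.0782 0.0887 0.0933 0.0938] 270 [(-0.04, np.float64(0.09394713106703835)), (-0.02, np.float64(0.09323753461868786)), (0.0, np.float64(0.09359549831131839))]
wrist [0.0844 0.0913 0.0933 0.0937] 14588 [(-0.04, np.float64(0.09299426118691649)), (-0.02, np.float64(0.09306727005177894)), (0.0, np.float64(0.09348807334786732)), (0.02, np.float64(0.09324077207037225)), (0.04, np.float64(0.09318802908608971))]
side torch_mid [([0.5635, 0.0922, 0.0844], 0.73), ([0.3669, 0.1626, 0.0124], 0.61)]
now 22.4 [0.5654 0.0906 0.0719] yaw 60.725399930366954 F [-0.571   0.5349 -1.7883] w 0.019410106512347237
[np.float64(-0.32), np.float64(-1.55), np.float64(-0.03)] -0.001
[np.float64(-0.31), np.float64(-1.55), np.float64(-0.03)] -0.001
[np.float64(-0.31), np.float64(-1.56), np.float64(-0.03)] -0.001
[np.float64(-0.31), np.float64(-1.56), np.float64(-0.03)] -0.001
[np.float64(-2.67), np.float64(-1.38), np.float64(-1.57)] -0.081
[np.float64(-2.55), np.float64(-1.59), np.float64(-1.57)] -0.081
[np.float64(-2.41), np.float64(-1.79), np.float64(-1.57)] -0.081
[np.float64(-3.04), np.float64(1.02), np.float64(-1.2)] -0.072
[np.float64(-3.11), np.float64(0.8), np.float64(-1.2)] -0.072
[np.float64(-3.15), np.float64(0.57), np.float64(-1.2)] -0.072
[np.float64(-3.19), np.float64(0.34), np.float64(-1.2)] -0.072
[np.float64(-3.2), np.float64(0.11), np.float64(-1.2)] -0.072
[np.float64(-1.24), np.float64(2.56), np.float64(0.5)] -0.0
[np.float64(-1.24), np.float64(2.56), np.float64(0.5)] -0.0
[np.float64(-1.24), np.float64(2.56), np.float64(0.5)] -0.0
[np.float64(-1.24), np.float64(2.56), np.float64(0.5)] -0.0
```

Re-gripped, level, about 10 mm above the fingertips. Now back out the way I came in, then over to the bay.

Request:
carry_out(
  travel=[
    [-0.3, -1.55, 0],
    [-0.3, -1.55, 0],
    [-0.3, -1.55, 0],
    [-0.3, -1.55, -0.1],
    [-2.65, -1.4, -1.6],
    [-2.55, -1.6, -1.6],
    [-2.4, -1.8, -1.6],
    [-3.05, 1.0, -1.2],
    [-3.1, 0.8, -1.2],
    [-3.15, 0.55, -1.2],
    [-3.2, 0.35, -1.2],
    [-3.2, 0.1, -1.2],
  ],
  yaw=[0, 0, 0, 0, -0.081, -0.081, -0.081, -0.072, -0.072, -0.072, -0.072, -0.072],
  claw=[1, 1, 1, 1, 1, 1, 1, 1, 1, 1, 1, 1],
)

```text
time_s: 23.6
position: [0.4385, -0.0999, 0.1816]
ee_rot: [[-0.095, 0.995, -0.0], [0.995, 0.095, 0.0], [0.0, -0.0, -1.0]]
ft_force: [0.5, 0.0, -0.5]
gripper_width: 0.0193
gripper_force: 68.9
```

Request:
carry_out(
  travel=[
    [-1.25, 2.5, 0.5],
    [-1.25, 2.5, 0.5],
    [-1.25, 2.5, 0.5],
    [-1.1, 2.4, 0.5],
    [0, 0, 0],
    [0, 0, 0],
  ],
  yaw=[0, 0, 0, 0, 0, 0],
  claw=[1, 1, 1, 1, 1, 1],
)

```text
time_s: 24.2
position: [0.5413, -0.1378, 0.1604]
ee_rot: [[-0.092, 0.996, -0.002], [0.996, 0.092, 0.001], [0.001, -0.002, -1.0]]
ft_force: [-1.2, 0.5, -1.2]
gripper_width: 0.0195
gripper_force: 69.0
```

Run:
```python
from h import *
w=env.snapshot('wrist');cv2.imwrite('pics/w4.png',w['pixels']);marks('wrist',['torch_bay','torch_mid'],2)
s=env.snapshot('side');cv2.imwrite('pics/s5.png',s['pixels']);marks('side',['torch_mid','torch_bay'],2)
rows([(.548,-.139,.075,95.75,4),(.548,-.139,.009,95.75,8)])
```

```text
wrist torch_bay []
wrist torch_mid []
side torch_mid [([0.5378, -0.1351, 0.1669], 0.64), ([0.3689, 0.1637, 0.0096], 0.55)]
side torch_bay [([0.5503, -0.1383, 0.0078], 0.56)]
now 24.5 [ 0.5414 -0.1377  0.1617] yaw 95.2803681168623 F [-0.2286 -0.6191 -0.5358] w 0.019874583205114836
[np.float64(-0.05), np.float64(0.16), np.float64(2.17)] -0.002
[np.float64(-0.05), np.float64(0.16), np.float64(2.17)] -0.002
[np.float64(-0.05), np.float64(0.16), np.float64(2.17)] -0.002
[np.float64(-0.05), np.float64(0.16), np.float64(2.17)] -0.002
[np.float64(0.0), np.float64(0.0), np.float64(0.82)] -0.0
[np.float64(0.0), np.float64(0.0), np.float64(0.82)] -0.0
[np.float64(0.0), np.float64(0.0), np.float64(0.82)] -0.0
[np.float64(0.0), np.float64(0.0), np.float64(0.82)] -0.0
[np.float64(0.0), np.float64(0.0), np.float64(0.82)] -0.0
[np.float64(0.0), np.float64(0.0), np.float64(0.82)] -0.0
[np.float64(0.0), np.float64(0.0), np.float64(0.82)] -0.0
[np.float64(0.0), np.float64(0.0), np.float64(0.82)] -0.0
```

View pics/w4.png

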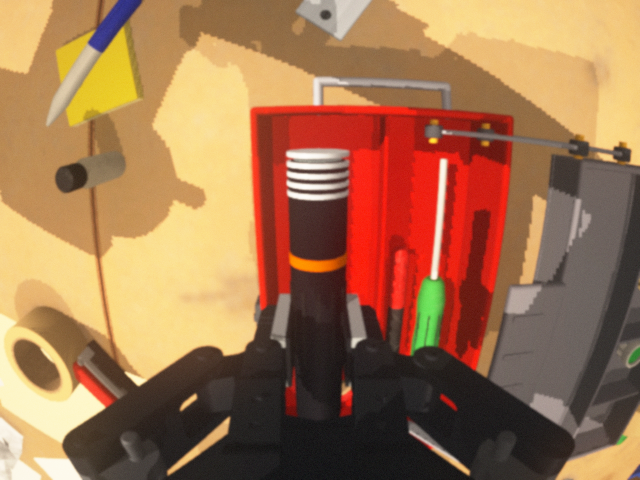

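The view shows the torch level over the empty bay, lens end at (318,170), aligned with the case. I lower it, slowly at the end.

Request:
carry_out(
  travel=[
    [-0.05, 0.2, 2.2],
    [-0.05, 0.2, 2.2],
    [-0.05, 0.2, 2.2],
    [0, 0.15, 2.0],
    [0, 0, 1.5],
    [0, 0, 1.2],
    [0, 0, 0.8],
    [0, 0, 0.6],
    [0, 0, 0.6],
    [0, 0, 0.6],
    [0, 0, 0.6],
    [0, 0, 0],
  ],
  yaw=[-0.008, 0, 0, 0, 0, 0, 0, 0, 0, 0, 0, 0],
  claw=[1, 1, 1, 1, 1, 1, 1, 1, 1, 1, 1, 1],
)

```text
time_s: 25.7
position: [0.549, -0.1385, 0.0156]
ee_rot: [[-0.1, 0.995, -0.001], [0.995, 0.1, 0.001], [0.001, -0.001, -1.0]]
ft_force: [-1.0, 0.5, -0.5]
gripper_width: 0.0192
gripper_force: 69.1
```

Request:
carry_out(
  travel=[
    [0, 0, 0.3],
    [0, 0, 0.3],
    [0, 0, 0.2],
    [0, 0, 0],
  ],
  yaw=[0, 0, 0, 0],
  claw=[1, 1, 1, 1],
)

```text
time_s: 26.1
position: [0.5522, -0.1395, 0.0096]
ee_rot: [[-0.1, 0.995, 0.006], [0.995, 0.1, -0.002], [-0.002, 0.006, -1.0]]
ft_force: [6.3, 0.6, -0.7]
gripper_width: 0.0193
gripper_force: 70.9
```

Request:
carry_out(
  travel=[
    [0, 0, 0.1],
    [0, 0, 0.1],
    [0, 0, 0],
  ],
  yaw=[0, 0, 0],
  claw=[1, 1, 1],
)

```text
time_s: 26.4
position: [0.5529, -0.1397, 0.0083]
ee_rot: [[-0.1, 0.995, 0.007], [0.995, 0.1, -0.002], [-0.003, 0.007, -1.0]]
ft_force: [5.3, 0.8, 3.9]
gripper_width: 0.0198
gripper_force: 70.8
```

The front knuckle is rubbing the case's front wall (+x push). I shift back 7 mm, where the divider is low.

Request:
carry_out(
  travel=[
    [0, 0.3, -0.2],
    [0, 0.3, -0.1],
    [0, 0.3, 0],
    [0, 0, 0.15],
    [0, 0, 0.1],
    [0, 0, 0],
  ],
  yaw=[0, 0, 0, 0, 0, 0],
  claw=[1, 1, 1, 1, 1, 1],
)

```text
time_s: 27.0
position: [0.5577, -0.1376, 0.0062]
ee_rot: [[-0.1, 0.995, -0.002], [0.995, 0.1, 0.001], [0.001, -0.001, -1.0]]
ft_force: [-0.2, -0.1, -2.2]
gripper_width: 0.0195
gripper_force: 70.8
```

Request:
carry_out(
  travel=[
    [0, 0, 0.1],
    [0, 0, 0.1],
    [0, 0, 0],
  ],
  yaw=[0, 0, 0],
  claw=[1, 1, 1],
)

```text
time_s: 27.3
position: [0.5582, -0.1378, 0.0058]
ee_rot: [[-0.1, 0.995, -0.001], [0.995, 0.1, 0.0], [0.0, -0.001, -1.0]]
ft_force: [-3.0, 1.0, 5.3]
gripper_width: 0.0193
gripper_force: 71.5
```

Request:
carry_out(
  travel=[
    [0, 0, 0],
    [0, 0, 0],
    [0, 0, 0],
    [0, 0, -0.5],
    [0, 0, -1],
    [0, 0, -2],
    [0, 0, -4],
    [0, 0, -4.5],
    [0, 0, -4.5],
    [0, 0, 0],
  ],
  yaw=[0, 0, 0, 0, 0, 0, 0, 0, 0, 0],
  claw=[2.4, 2.8, 2.8, 2.8, 2.8, 2.8, 2.8, 2.8, 2.5, 2.5],
)

```text
time_s: 28.3
position: [0.564, -0.14, 0.1795]
ee_rot: [[-0.1, 0.995, 0.016], [0.995, 0.1, -0.007], [-0.008, 0.016, -1.0]]
ft_force: [1.2, -1.0, 0.2]
gripper_width: 0.0251
gripper_force: 0.0
```

Run:
```python
from h import *
w=env.snapshot('wrist');marks('wrist',['torch_mid'],1)
s=env.snapshot('side');marks('side',['torch_mid','tray','tray_lip'],1)
P=cloud(s)
cv2.imwrite('pics/s6.png',cv2.resize(s['pixels'][220:440,290:590],None,fx=2.6,fy=2.6))
# divider target when open: a=2.34
x,y=.7822,-.2766
rows([(.60,-.22,.25,95.75,3),(x,y,.25,95.75,5),(x,y,.125,95.75,4)])
```

```text
wrist torch_mid [([0.5577, -0.1364, 0.0084], 0.66)]
side torch_mid [([0.3684, 0.1637, 0.0143], 0.85)]
side tray [([0.7663, -0.1828, 0.104], 0.77)]
side tray_lip [([0.6536, -0.1935, 0.1328], 0.75)]
now 28.6 [ 0.557  -0.1373  0.1678] yaw 95.72795157813542 F [ 0.2359 -0.0511 -0.01  ] w 0.02500275871470345
[np.float64(-2.89), np.float64(1.15), np.float64(-2.74)] -0.0
[np.float64(-2.89), np.float64(1.15), np.float64(-2.74)] -0.0
[np.float64(-2.89), np.float64(1.15), np.float64(-2.74)] -0.0
[np.float64(-1.49), np.float64(3.51), np.float64(-0.0)] -0.0
[np.float64(-1.49), np.float64(3.51), np.float64(-0.0)] -0.0
[np.float64(-1.49), np.float64(3.51), np.float64(-0.0)] -0.0
[np.float64(-1.49), np.float64(3.51), np.float64(-0.0)] -0.0
[np.float64(-1.49), np.float64(3.51), np.float64(-0.0)] -0.0
[np.float64(0.0), np.float64(0.0), np.float64(3.12)] -0.0
[np.float64(0.0), np.float64(0.0), np.float64(3.12)] -0.0
[np.float64(0.0), np.float64(0.0), np.float64(3.12)] -0.0
[np.float64(0.0), np.float64(0.0), np.float64(3.12)] -0.0
```

View pics/s6.png

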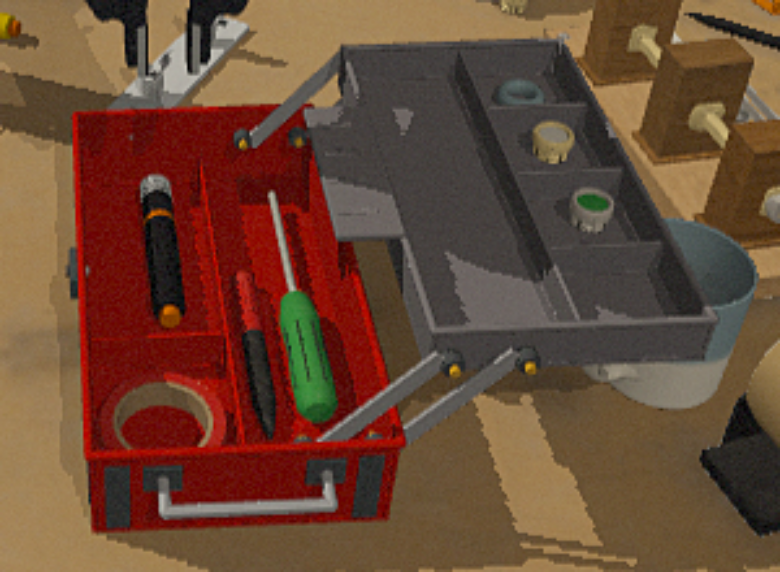

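The torch lies flat in the bay at (162,250), and the three fittings are in their cells. Next I grip the divider again at the pose where I released it.

Request:
carry_out(
  travel=[
    [-2.9, 1.15, -2.75],
    [-2.9, 1.15, -2.75],
    [-2.9, 1.15, -2.7],
    [-1.5, 3.5, 0],
    [-1.5, 3.5, 0],
    [-1.5, 3.5, 0],
    [-1.5, 3.5, 0],
    [-1.45, 3.5, 0],
    [0, 0, 3.5],
    [0, 0, 3.5],
    [0, 0, 3.0],
    [0, 0, 0],
  ],
  yaw=[0, 0, 0, 0, 0, 0, 0, 0, 0, 0, 0, 0],
  claw=[2.5, 2.5, 2.5, 2.5, 2.5, 2.5, 2.5, 2.5, 2.5, 2.5, 2.5, 2.5],
)

```text
time_s: 29.8
position: [0.7783, -0.2754, 0.1402]
ee_rot: [[-0.1, 0.995, -0.016], [0.995, 0.1, 0.008], [0.009, -0.015, -1.0]]
ft_force: [-0.8, 0.3, -0.9]
gripper_width: 0.0246
gripper_force: 0.0
```

Run:
```python
from h import *
rows([(.7822,-.2766,.114,95.75,2)])
arc(np.linspace(2.34,1.5,13));arc(np.linspace(1.5,.72,13));arc([.72,.66,.6,.54,.48,.42,.36,.3,.25,.21,.18,.15,.13])
```

```text
now 29.8 [ 0.7783 -0.2754  0.1402] yaw 95.724104939614 F [-0.815   0.2655 -0.8936] w 0.024559727788654048
[np.float64(-0.08), np.float64(0.19), np.float64(1.31)] -0.0
[np.float64(-0.08), np.float64(0.19), np.float64(1.31)] -0.0
[0, -0.49, -0.50], [0, -0.52, -0.47], [0, -0.55, -0.43], [0, -0.58, -0.39], [0, -0.61, -0.35], [0, -0.63, -0.31], [0, -0.65, -0.26], [0, -0.67, -0.22], [0, -0.68, -0.17], [0, -0.69, -0.12], [0, -0.70, -0.07], [0, -0.70, -0.02], 
[0, -0.65, 0.02], [0, -0.65, 0.06], [0, -0.64, 0.11], [0, -0.63, 0.15], [0, -0.62, 0.19], [0, -0.61, 0.23], [0, -0.59, 0.27], [0, -0.57, 0.30], [0, -0.55, 0.34], [0, -0.53, 0.38], [0, -0.50, 0.41], [0, -0.48, 0.44], 
[0, -0.41, 0.43], [0, -0.39, 0.46], [0, -0.36, 0.48], [0, -0.33, 0.50], [0, -0.30, 0.52], [0, -0.27, 0.54], [0, -0.23, 0.55], [0, -0.17, 0.47], [0, -0.12, 0.38], [0, -0.08, 0.29], [0, -0.07, 0.29], [0, -0.04, 0.20],
```

Request:
carry_out(
  travel=[
    [0, 0, 0],
    [0, 0, 1.5],
    [0, 0, 1.5],
    [0, 0, 0.6],
    [0, 0, 0],
    [0, 0, 0],
    [0, 0, 0],
    [0, 0, 0],
    [0, 0, 0],
  ],
  yaw=[0, 0, 0, 0, 0, 0, 0, 0, 0],
  claw=[2.5, 2.5, 2.5, 2.5, 2.5, 0, 0, 0, 0],
  grip_force=110,
)

```text
time_s: 30.7
position: [0.7822, -0.2778, 0.1165]
ee_rot: [[-0.1, 0.995, -0.002], [0.995, 0.1, 0.0], [0.0, -0.002, -1.0]]
ft_force: [-4.6, 0.3, 1.8]
gripper_width: 0.0011
gripper_force: 57.0
```

Request:
carry_out(
  travel=[
    [0, -0.49, -0.5],
    [0, -0.52, -0.47],
    [0, -0.55, -0.43],
    [0, -0.58, -0.39],
    [0, -0.61, -0.35],
    [0, -0.63, -0.31],
    [0, -0.65, -0.26],
    [0, -0.67, -0.22],
    [0, -0.68, -0.17],
    [0, -0.69, -0.12],
    [0, -0.7, -0.07],
    [0, -0.7, -0.02],
  ],
  yaw=[0, 0, 0, 0, 0, 0, 0, 0, 0, 0, 0, 0],
  claw=[0, 0, 0, 0, 0, 0, 0, 0, 0, 0, 0, 0],
)

```text
time_s: 31.9
position: [0.7085, -0.2852, 0.1497]
ee_rot: [[-0.1, 0.995, 0.001], [0.995, 0.1, -0.0], [-0.0, 0.001, -1.0]]
ft_force: [3.6, -1.5, -2.2]
gripper_width: 0.0008
gripper_force: 56.5
```

Request:
carry_out(
  travel=[
    [0, -0.65, 0.02],
    [0, -0.65, 0.06],
    [0, -0.64, 0.11],
    [0, -0.63, 0.15],
    [0, -0.62, 0.19],
    [0, -0.61, 0.23],
    [0, -0.59, 0.27],
    [0, -0.57, 0.3],
    [0, -0.55, 0.34],
    [0, -0.53, 0.38],
    [0, -0.5, 0.41],
    [0, -0.48, 0.44],
  ],
  yaw=[0, 0, 0, 0, 0, 0, 0, 0, 0, 0, 0, 0],
  claw=[0, 0, 0, 0, 0, 0, 0, 0, 0, 0, 0, 0],
)

```text
time_s: 33.1
position: [0.6372, -0.2924, 0.1195]
ee_rot: [[-0.1, 0.995, -0.003], [0.995, 0.1, 0.0], [0.0, -0.003, -1.0]]
ft_force: [-4.0, -0.7, 3.8]
gripper_width: 0.0012
gripper_force: 58.1
```

Request:
carry_out(
  travel=[
    [0, -0.41, 0.43],
    [0, -0.39, 0.46],
    [0, -0.36, 0.48],
    [0, -0.33, 0.5],
    [0, -0.3, 0.52],
    [0, -0.27, 0.54],
    [0, -0.23, 0.55],
    [0, -0.17, 0.47],
    [0, -0.12, 0.38],
    [0, -0.08, 0.29],
    [0, -0.07, 0.29],
    [0, -0.04, 0.2],
  ],
  yaw=[0, 0, 0, 0, 0, 0, 0, 0, 0, 0, 0, 0],
  claw=[0, 0, 0, 0, 0, 0, 0, 0, 0, 0, 0, 0],
)

```text
time_s: 34.3
position: [0.6103, -0.295, 0.0673]
ee_rot: [[-0.1, 0.995, -0.002], [0.995, 0.1, 0.0], [0.0, -0.002, -1.0]]
ft_force: [-3.7, -3.6, -1.0]
gripper_width: 0.0013
gripper_force: 57.4
```

Request:
carry_out(
  travel=[
    [0, -0.04, 0.2],
    [0, -0.02, 0.15],
    [0, -0.02, 0.15],
    [0, -0.02, 0.15],
    [0, -0.02, 0.15],
    [0, -0.02, 0.15],
    [0, 0, 0],
  ],
  yaw=[0, 0, 0, 0, 0, 0, 0],
  claw=[0, 0, 0, 0, 0, 0, 0],
)

```text
time_s: 35.0
position: [0.609, -0.2951, 0.0575]
ee_rot: [[-0.1, 0.995, -0.002], [0.995, 0.1, 0.0], [0.0, -0.002, -1.0]]
ft_force: [-2.7, -4.0, -5.2]
gripper_width: 0.0011
gripper_force: 57.0
```

Request:
carry_out(
  travel=[
    [0, -0.01, 0.15],
    [0, -0.01, 0.15],
    [0, 0, 0.1],
    [0, 0, 0.1],
    [0, 0, 0],
  ],
  yaw=[0, 0, 0, 0, 0],
  claw=[0, 0, 0, 0, 0],
)

```text
time_s: 35.5
position: [0.609, -0.2952, 0.0561]
ee_rot: [[-0.1, 0.995, -0.002], [0.995, 0.1, 0.0], [0.0, -0.002, -1.0]]
ft_force: [-9.4, 0.2, 10.9]
gripper_width: 0.0006
gripper_force: 59.4
```

Request:
carry_out(
  travel=[
    [0, 0, 0.1],
    [0, 0, 0],
    [0, 0, -0.2],
    [0, 0, 0],
    [0, 0, 0],
    [0, 0, -1],
    [0, 0, -3],
    [0, 0, -4],
    [0, 0, -4],
    [0, 0, 0],
    [0, 0, 0],
  ],
  yaw=[0, 0, 0, 0, 0, 0, 0, 0, 0, 0, 0],
  claw=[0, 0, 0, 2.5, 2.5, 2.5, 2.5, 2.5, 2.5, 2.5, 0],
)

```text
time_s: 36.6
position: [0.6113, -0.2953, 0.1781]
ee_rot: [[-0.1, 0.995, 0.005], [0.995, 0.1, -0.002], [-0.003, 0.004, -1.0]]
ft_force: [0.3, 0.2, -0.4]
gripper_width: 0.0119
gripper_force: 0.0
```

Run:
```python
from h import *
s=env.snapshot('side');marks('side',['tray','tray_lip','seal_ring_mid','aerator_brass_mid','aerator_green_mid','glue','vial_black'],1)
for c in ('side','wrist','top'):
    s=env.snapshot(c);P=(fcloud if c=='wrist' else cloud)(s).reshape(-1,3);P=P[np.isfinite(P).all(1)];L=(P[:,:2]-C)@np.stack([ex,ey]).T
    m=(L[:,0]>-.106)&(L[:,0]<-.088)&(abs(L[:,1])<.055)&(P[:,2]>.05)&(P[:,2]<.12)
    f=(L[:,0]>-.06)&(L[:,0]<-.01)&(abs(L[:,1])<.1)&(P[:,2]<.1)&(P[:,2]>.02)
    print(c,'lip',m.sum(),np.median(P[m,2]) if m.any() else 0,'trough',np.median(P[f,2]) if f.any() else 0)
x,y=W(-.1,0);rows([(x,y,.16,95.75,5)]);print(x,y)
```

```text
side tray [([0.5921, -0.1998, 0.0426], 0.94)]
side tray_lip [([0.483, -0.2097, 0.0728], 0.64)]
side seal_ring_mid [([0.623, -0.0955, 0.0496], 0.61)]
side aerator_brass_mid [([0.6281, -0.1508, 0.0565], 0.62)]
side aerator_green_mid []
side glue [([0.3738, 0.2997, 0.0013], 0.54)]
side vial_black [([0.3531, -0.1061, 0.0028], 0.61)]
side lip 520 0.0778941587877536 trough 0.04537377258897014
wrist lip 3846 0.0794048051494928 trough 0.046736585263440975
top lip 338 0.07933153659032639 trough 0.04686498452837231
now 37.15 [ 0.6096 -0.295   0.1749] yaw 95.72465264931482 F [-0.3433 -0.3184 -0.0705] w -0.00022352893486137586
[np.float64(1.99), np.float64(-2.05), np.float64(0.3)] -0.0
[np.float64(1.99), np.float64(-2.05), np.float64(0.3)] -0.0
[np.float64(1.99), np.float64(-2.05), np.float64(0.3)] -0.0
[np.float64(1.99), np.float64(-2.05), np.float64(0.3)] -0.0
[np.float64(1.99), np.float64(-2.05), np.float64(0.3)] -0.0
0.49750358476879 -0.20602314103156527
```

Heights match the closed state. I make one confirming press on the lip.

Request:
carry_out(
  travel=[
    [2, -2.05, 0.3],
    [2, -2.05, 0.3],
    [2, -2.05, 0.3],
    [2, -2.05, 0.3],
    [2, -2.05, 0.3],
    [0, 0, 3],
    [0, 0, 3],
    [0, 0, 1.2],
    [0, 0, 0.3],
    [0, 0, 0.2],
    [0, 0, 0.2],
    [0, 0, 0],
  ],
  yaw=[0, 0, 0, 0, 0, 0, 0, 0, 0, 0, 0, 0],
  claw=[0, 0, 0, 0, 0, 0, 0, 0, 0, 0, 0, 0],
)

```text
time_s: 38.35
position: [0.4986, -0.2063, 0.0824]
ee_rot: [[-0.1, 0.995, 0.002], [0.995, 0.1, -0.001], [-0.001, 0.002, -1.0]]
ft_force: [0.5, 0.3, -0.4]
gripper_width: 0.0001
gripper_force: 0.0
```

Request:
carry_out(
  travel=[
    [0, 0, 0.1],
    [0, 0, 0.1],
    [0, 0, 0],
  ],
  yaw=[0, 0, 0],
  claw=[0, 0, 0],
)

```text
time_s: 38.65
position: [0.4978, -0.2058, 0.0795]
ee_rot: [[-0.1, 0.995, 0.0], [0.995, 0.1, -0.0], [-0.0, 0.0, -1.0]]
ft_force: [-0.6, 0.7, -0.7]
gripper_width: -0.0001
gripper_force: 0.0
```

Request:
carry_out(
  travel=[
    [0, 0, 0.1],
    [0, 0, 0.1],
    [0, 0, 0.1],
    [0, 0, 0],
  ],
  yaw=[0, 0, 0, 0],
  claw=[0, 0, 0, 0],
)

```text
time_s: 39.05
position: [0.498, -0.2059, 0.0783]
ee_rot: [[-0.1, 0.995, -0.0], [0.995, 0.1, -0.0], [-0.0, -0.0, -1.0]]
ft_force: [-3.6, 2.0, 10.7]
gripper_width: -0.0005
gripper_force: 5.8
```

Stops at lip height 78 mm with 11 N, so the tray is fully home. I retreat and take a final look.

Request:
carry_out(
  travel=[
    [0, 0, 0.05],
    [0, 0, 0],
    [0, 0, -1],
    [0, 0, -3],
    [0, -1, -4],
    [0, -2, -4],
    [0, 0, 0],
    [0, 0, 0],
  ],
  yaw=[0, 0, 0, 0, 0, 0, 0, 0],
  claw=[0, 0, 0, 0, 0, 0, 0, 0],
)

```text
time_s: 39.85
position: [0.4685, -0.2093, 0.1973]
ee_rot: [[-0.099, 0.995, 0.003], [0.995, 0.099, -0.002], [-0.002, 0.003, -1.0]]
ft_force: [-0.4, 0.6, -0.2]
gripper_width: -0.0001
gripper_force: 0.0
```

Run:
```python
from h import *
s=env.snapshot('side');cv2.imwrite('pics/fin.png',s['pixels']);marks('side',['tray','tray_lip'],1)
rows([])
```

```text
side tray [([0.5944, -0.1975, 0.0421], 0.74)]
side tray_lip [([0.4801, -0.2097, 0.0722], 0.66)]
now 40.0 [ 0.4671 -0.208   0.1941] yaw 95.73589872096962 F [0.4116 0.5943 0.1903] w 6.055602624558571e-05
```

View pics/fin.png

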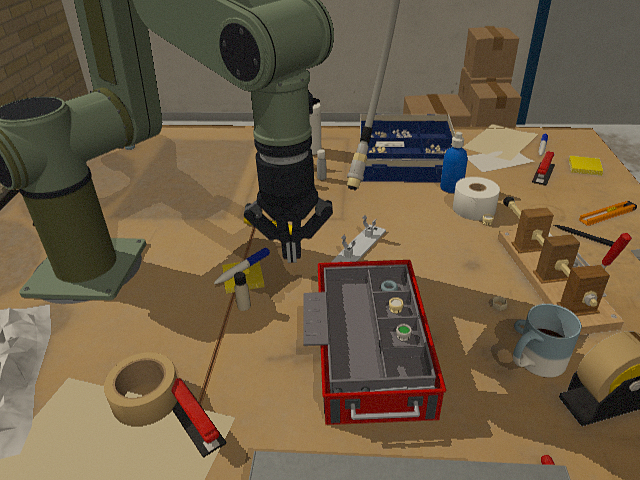

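The tray is closed at (375,325), the fittings at (388,285), (396,305) and (404,332) are in their cells, the clips are empty and the rest is in place.

```bash
python3 -c "
from plant import env
print(env.close_job())"
```

```text
the job is handed in; nothing more can be done
None
```

The black pencil torch lies flat in the empty bay, the tray is closed and pressed fully home, the three fittings are in their cells, and I handed the job in at about 40 s; no verdict was shown.

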